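# Re-ring the basket maker's spindle sander

## Task

Get the spindle sander ready for sanding basket handles: take the yellow cover off the splined spindle and put it in the small woven tray, then slide every red-brown sanding ring on the bench onto the spindle, turning each until its slots line up with the teeth and it goes fully down, and slide the dark steel collar on above them the same way. Last, lower the orange hood gently by its handle until it is fully shut over the spindle, never letting it slam, and leave the other things on the bench where they are.

Things in the scene. Friction and masses are not known exactly. Their poses are not given: they have to be found in the camera images.
- ring1: loose sanding ring, one of three to five identical ones lying flat on the bench (absent ones read None): 62 mm diameter, 9 mm thick, 70 g, red-brown abrasive rim on a bright aluminium hub. Plus-shaped splined bore right through: four slots 12 mm wide reaching 32 mm across, along the ring's own x and y axes, so it repeats every quarter turn; a white tick on the rim marks each slot. Origin at its very centre (half its thickness up), z along its axis; either face may go down
- ring2: loose sanding ring, one of three to five identical ones lying flat on the bench (absent ones read None): 62 mm diameter, 9 mm thick, 70 g, red-brown abrasive rim on a bright aluminium hub. Plus-shaped splined bore right through: four slots 12 mm wide reaching 32 mm across, along the ring's own x and y axes, so it repeats every quarter turn; a white tick on the rim marks each slot. Origin at its very centre (half its thickness up), z along its axis; either face may go down
- ring3: loose sanding ring, one of three to five identical ones lying flat on the bench (absent ones read None): 62 mm diameter, 9 mm thick, 70 g, red-brown abrasive rim on a bright aluminium hub. Plus-shaped splined bore right through: four slots 12 mm wide reaching 32 mm across, along the ring's own x and y axes, so it repeats every quarter turn; a white tick on the rim marks each slot. Origin at its very centre (half its thickness up), z along its axis; either face may go down
- ring4: loose sanding ring, one of three to five identical ones lying flat on the bench (absent ones read None): 62 mm diameter, 9 mm thick, 70 g, red-brown abrasive rim on a bright aluminium hub. Plus-shaped splined bore right through: four slots 12 mm wide reaching 32 mm across, along the ring's own x and y axes, so it repeats every quarter turn; a white tick on the rim marks each slot. Origin at its very centre (half its thickness up), z along its axis; either face may go down
- ring5: loose sanding ring, one of three to five identical ones lying flat on the bench (absent ones read None): 62 mm diameter, 9 mm thick, 70 g, red-brown abrasive rim on a bright aluminium hub. Plus-shaped splined bore right through: four slots 12 mm wide reaching 32 mm across, along the ring's own x and y axes, so it repeats every quarter turn; a white tick on the rim marks each slot. Origin at its very centre (half its thickness up), z along its axis; either face may go down
- collar: loose dark steel clamping collar lying flat on the bench: 48 mm diameter, 14 mm thick, 130 g, same plus-shaped bore as the rings (slots along its own x and y axes, white ticks), small brass screw head at the rim. Origin at its very centre (half its thickness up), z along its axis; either face may go down
- cover: loose yellow plastic cap over the spindle: 39 mm square outside along its own x and y axes, 72 mm tall, open below with a 33 mm square cavity 68 mm deep, 50 g. It stands on the round steel flange around the spindle and lifts straight up. Origin at the centre of its open lower end, z towards its closed top
- cover_mid (a point): middle of the cover, on its axis, 36 mm above its open lower end
- tray: small fixed woven tray, 120 mm along its x, 100 mm along its y, 50 mm high, walls 4 mm, open above, red band. Origin under its centre
- tray_in (a point): centre of the tray's inner floor (4 mm above the bench); axes those of the tray
- arbor_seat (a point): where the ring stack stands: on the spindle's axis, on top of its round steel flange (48 mm diameter, 10 mm thick, its top 40 mm above the bench, the green deck around it at 30 mm). Its z is up along the spindle and its x and y point along the four teeth (it turns with the spindle)
- arbor_top (a point): top end of the spindle, 67 mm above arbor_seat. The spindle is a vertical splined shaft of plus-shaped section: four teeth 10 mm wide, 30 mm over the tips, along its own x and y axes; the top 8 mm tapers to 25.6 mm over the tips and 5.2 mm tooth width as a lead-in. Bores have 1 mm clearance all round; a ring let go with its slots on the teeth slides down by its weight
- arbor (a joint): turn of the spindle about the vertical (rad), different at each start; held by a stiff brake (about 0.4 N m), so turn the rings and not the spindle
- hood (a joint): hinge of the see-through orange hood (rad): 0 fully shut, about 1.7 to 1.85 open and leaning back. Stiff: it stays wherever it is left; about 0.75 N m closes it from any angle
- hood_hinge (a point): middle of the hood's hinge line, 32 mm above the bench, 92 mm from the spindle's axis. Its axes move with the hood: y lies along the hinge; when shut, z is up and -x points from the hinge over the spindle to the handle side; opening lifts that side (positive turn about y). The hood is 178 mm long, 150 mm wide, 88 mm high
- hood_handle (a point): middle of the hood's black handle bar: 11 mm thick, 100 mm long, parallel to the hinge, 35 mm clear of the hood's front panel (bar centre to panel). In hood_hinge's axes it lies at x -213 mm, z 63 mm. With the hood open the bar points up and can be taken from above; with it shut it stands out level in front
- mug: bystander: blue mug, 76 mm diameter, 90 mm high; leave it
- brush: bystander: brush lying on the bench; leave it
- pin_pink: bystander: pink clothes peg 72 mm long, 11 mm high, lying on the bench; leave it
- pin_blue: bystander: light blue clothes peg 72 mm long, 11 mm high; leave it
- oil: bystander: amber bottle 56 mm diameter, 150 mm high; leave it
- mould: bystander: wooden basket mould, block 120 by 85 by 60 mm; leave it
Not all that is in view belongs to the job. What is shaped like the ring4 but turquoise is not meant. Several things have the shape of the collar; the one meant has the colours described above.

How it is judged:
On the way, in this order (a step that is already met when the one before it is completed fails the run):
1. the yellow cover is in the tray (x of cover_mid in the frame of tray_in between -0.056 and 0.056 m and y of cover_mid in the frame of tray_in between -0.046 and 0.046 m and z of cover_mid in the frame of tray_in below 0.06 m), for 0.2 s.
2. every sanding ring is down on the spindle, slots on the teeth (horizontal distance between each of ring1, ring2, ring3, ring4, ring5 and arbor_seat below 0.004 m and z of ring1 in the frame of arbor_seat between 0.0015 and 0.044 m and angle between the z axis of each of ring1, ring2, ring3, ring4, ring5 and the z axis of arbor_seat, either way round below 0.08 rad and z of ring2 in the frame of arbor_seat between 0.0015 and 0.044 m and z of ring3 in the frame of arbor_seat between 0.0015 and 0.044 m and z of ring4 in the frame of arbor_seat between 0.0015 and 0.044 m and z of ring5 in the frame of arbor_seat between 0.0015 and 0.044 m and linear speed of each of ring1, ring2, ring3, ring4, ring5 below 0.03 m/s), for 0.2 s.
3. the collar is down on top of the rings (horizontal distance between each of ring1, ring2, ring3, ring4, ring5, collar and arbor_seat below 0.004 m and z of ring1 in the frame of arbor_seat between 0.0015 and 0.044 m and angle between the z axis of each of ring1, ring2, ring3, ring4, ring5, collar and the z axis of arbor_seat, either way round below 0.08 rad and z of ring2 in the frame of arbor_seat between 0.0015 and 0.044 m and z of ring3 in the frame of arbor_seat between 0.0015 and 0.044 m and z of ring4 in the frame of arbor_seat between 0.0015 and 0.044 m and z of ring5 in the frame of arbor_seat between 0.0015 and 0.044 m and z of collar in the frame of arbor_seat between 0.0015 and 0.0555 m and z of collar in the frame of arbor_seat above 0.031 m and distance between collar and ring1 above 0.009 m and distance between collar and ring2 above 0.009 m and distance between collar and ring3 above 0.009 m and distance between collar and ring4 above 0.009 m and distance between collar and ring5 above 0.009 m), for 0.2 s.
4. the hood is shut (value of joint hood below 0.04 rad), for 0.2 s.
At the end, for the whole second after the job is handed in: Cover in the tray (its middle inside the walls, under 60 mm above the floor); all rings present on the spindle, within 4 mm of its axis, level, centre at most 44 mm above the seat; collar above them, centre at most 55.5 mm above the seat; hood shut to 0.04 rad; all at rest (all of step 1 and all of step 3 and linear speed of each of ring1, ring2, ring3, ring4, ring5, collar, cover below 0.03 m/s and value of joint hood below 0.04 rad); the robot touches nothing.
It fails at once if the hood is let slam (shuts faster than 2.5 rad/s) (velocity of joint hood below -2.5 rad/s).
It fails at once if a bystander is shoved more than 60 mm or knocked over (distance of any of mug, brush, pin_pink, pin_blue, oil, mould from where it was at the start of the episode above 0.06 m or angle between any of mug, oil's own z axis and vertical above 0.6 rad).
Of ring1, ring2, ring3, ring4, ring5 only 3 to 5 are there at a start; the rules pass over those that are not, and their reading is None.
At some moment in a run one of ring1, ring2, ring3, ring4, ring5, collar may be knocked a few centimetres aside while the robot is not near it.
Once in a run the grip may slacken for a moment while it holds something.
It also fails if it takes over 210 s, if anything falls off the work surface, if the arm or the gripper's body presses on something with over 40 N, if the wrist force passes 120 N, or if a joint passes its speed limit or range.

## Robot

A 6-joint arm with a two-finger parallel gripper is mounted at the origin on the work surface. World frame = base frame: x ahead of the robot, y to its left, z up, the work surface at z = 0. Lengths are in m, angles in rad, forces in N, time in s.
With the tool pointing down it reaches from about 0.225 to 0.875 m from the base axis. Payload 3.4 kg.
Tool frame: the origin (TCP) lies at the very end of the fingers, on their centre line; the grasp point (between the pads) lies 19 mm behind it; x points along the fingers, y is the direction in which the jaws open and shut, and the axes are right-handed (so a half turn about x gives the same grasp; the last joint's range is limited). The gripper opens to 85 mm and grips with 20 to 120 N. Pads are 22 mm wide; open, the fingers measure 114 mm over their backs; the gripper's body (76 mm by 85 mm) begins 54 mm behind the grasp point. The pads swing forward as they close: fully open they stand 13 mm farther back than shut.
Start: joints at [-1.433, 0.276, 1.505, -0, 1.361, -0.121], TCP at [0.147, -0.556, 0.231] pointing down, gripper open.
Joint ranges: [-2.89, 2.89], [-0.75, 2.08], [0.22, 2.7], [-1.18, 4.32], [0.11, 2.71], [-2.7, 2.7]. Speed limits (rad/s): [2.57, 2.57, 3.14, 3.14, 3.14, 3.14].

## Interface

Orientations are given as a rotation vector (axis times angle).
In Python, from bench import r, grab_frame, camera_params, workorder, boxes_of gives the robot as it stands.
- The arm moves only by the shell command python3 -m handwheel 'ROWS' [FORCE]. ROWS is JSON, a list that holds one entry, the list of rows, each a list of 5 numbers: the closure, from -1 (fully open) to 1 (shut), then the shift along the world's x, y, z each as a share of 40 mm, from -1 to 1, then the turn about the world's z as a share of 0.12 rad, from -1 to 1. A call has exactly 10 rows; each row shifts and turns the commanded pose from where the row before left it; what a row does not reach is not made up. A row lasts 1/12 s, in which the tool goes at most 41.7 mm and 7.16 degrees, less where a joint would pass 70% of its speed; a pose out of reach is approached as far as the arm can. A call with a number of a shift or a turn outside -1 to 1 is refused whole. A call with a gripper value outside its range is refused whole. The fingers move at their own pace and stop on an object; FORCE is the grip in N (left out, the last holds). Time passes only in rows, so rows that do not move let the fingers close, or fill a call up. It gives the time, the measured TCP pose, the force and the opening at its end, in the units of the state.
- r.sense(): the state, without advancing time (a new reading comes with each control period).
- grab_frame(name): name is "side" or "top"; returns the picture (384x512x3 uint8, red, green, blue); there is no depth.
- camera_params(name): a dict with "fx", "fy", "cx", "cy" (pixels), "R" (3x3) and "t" (3): a world point X has camera coordinates R X + t. Camera axes: x right, y down, z forward; pixel columns grow to the right and rows downward; lengths in m; the calibration is good to about 2 mm. A picture is of the moment at which its call begins. camera_params takes no time and is no camera call.
- workorder.job_done(): hands the job in, once; it reports no verdict.
Trained networks look in the newest picture that a camera, given by its name, has taken for a name from the list of things; names that differ only in an ending like _2 or _b are one class to them, and where a whole thing is asked for, a point or a joint stands for the part that bears it (a point fixed in the world has none). Each returns a list of dicts, best first, with "confidence" (0 to 1); they miss things now and then, are a little off and sometimes report something else, mostly with a low value. They report only what shows in the picture. A call takes as long as a camera call. They do not tell look-alikes from the thing itself.
- boxes_of(target, camera): "bbox" ([left, top, right, bottom] in pixels, round what is visible of it).
The state is a dict: "time": time; "qpos": joint angles; "joint_vel": joint speeds; "effort": joint torques, N m; "ee_pos": TCP position; "tool_rot": TCP orientation; "force": force on the tool from outside, world axes, zero at the start; "wrist_torque": the same for the moment, N m; "gripper_width": opening from 0.0 (shut) to 1.0 (fully open).
Only numpy, scipy, OpenCV 4.12 (cv2) and the standard library are available. Lean on these libraries where they do the work, as an engineer would, in place of code of your own. Each camera call takes 0.05 s, during which the arm holds its last target. There are 200 camera calls.

## Working session

There is one attempt and no reset: what is moved stays moved. The work goes in short steps, Python scripts to look and compute and a shell command to move; the robot and the scene stay as the last step left them, time stands still between calls to the robot, and variables do not carry over. Pictures are saved under pics/ and viewed, about 12 in all and at most 16, crops included, and the job is handed in when it is done.

```bash
ls; mkdir -p pics
python3 - <<'E'
from bench import r, grab_frame, camera_params, boxes_of
import cv2,numpy as np
s=r.sense();print({k:np.round(v,3).tolist() for k,v in s.items()})
for c in("top","side"):
    f=grab_frame(c);cv2.imwrite(f"pics/{c}0.png",f[:,:,::-1])
    p=camera_params(c);print(c,{k:np.round(v,3).tolist() for k,v in p.items()})
    for n in["ring1","collar","cover","tray","arbor_top","hood_handle"]:
        print(n,[(np.round(b["bbox"]).astype(int).tolist(),round(b["confidence"],2)) for b in boxes_of(n,c)])
E
```

```text
pics
{'time': 0.0, 'qpos': [-1.433, 0.277, 1.506, 0.0, 1.361, -0.121], 'joint_vel': [0.0, 0.0, 0.0, -0.0, -0.0, 0.002], 'effort': [-0.001, -41.677, -24.58, -0.0, 0.011, -0.0], 'ee_pos': [0.147, -0.555, 0.23], 'tool_rot': [2.084, 0.273, -2.084], 'force': [0.631, -0.043, 0.585], 'wrist_torque': [-0.021, 0.032, 0.012], 'gripper_width': 0.996}
top {'fx': 359.395, 'fy': 359.395, 'cx': 253.807, 'cy': 190.815, 'R': [[-0.016, -1.0, 0.005], [-0.979, 0.015, -0.203], [0.203, -0.009, -0.979]], 't': [0.003, 0.479, 0.995]}
ring1 [([355, 247, 370, 270], 0.84), ([363, 207, 381, 219], 0.75), ([319, 202, 341, 226], 0.63), ([316, 242, 341, 260], 0.63), ([316, 174, 333, 190], 0.58), ([311, 138, 331, 161], 0.55), ([352, 136, 376, 157], 0.55)]
collar [([365, 206, 381, 221], 0.59), ([353, 171, 367, 192], 0.52)]
cover [([245, 171, 262, 190], 0.58)]
tray [([114, 194, 164, 248], 0.65), ([353, 134, 376, 156], 0.48), ([176, 94, 248, 178], 0.39)]
arbor_top []
hood_handle [([181, 93, 249, 178], 0.87), ([113, 194, 162, 247], 0.42)]
side {'fx': 489.094, 'fy': 489.094, 'cx': 266.019, 'cy': 185.428, 'R': [[-0.978, -0.206, -0.017], [-0.124, 0.649, -0.751], [0.166, -0.733, -0.66]], 't': [0.47, 0.14, 1.545]}
ring1 [([260, 160, 274, 172], 0.73), ([184, 160, 246, 238], 0.67), ([230, 158, 252, 170], 0.64), ([315, 170, 333, 180], 0.61), ([239, 138, 258, 147], 0.56), ([292, 163, 310, 172], 0.43)]
collar [([269, 146, 281, 156], 0.67), ([298, 143, 311, 156], 0.56)]
cover [([252, 180, 265, 202], 0.89)]
tray [([247, 268, 299, 313], 0.7), ([183, 160, 244, 238], 0.7)]
arbor_top [([248, 179, 264, 201], 0.57), ([246, 92, 263, 124], 0.24)]
hood_handle [([184, 162, 246, 239], 0.72)]
```

Run:
```python
import cv2
a=cv2.imread("pics/top0.png");b=cv2.imread("pics/side0.png")
cv2.imwrite("pics/top0b.png",cv2.resize(a[85:285,100:400],(800,533),interpolation=cv2.INTER_CUBIC))
cv2.imwrite("pics/side0b.png",cv2.resize(b[80:330,150:400],(600,600),interpolation=cv2.INTER_CUBIC))
```

```text
(no output)
```

View pics/top0b.png

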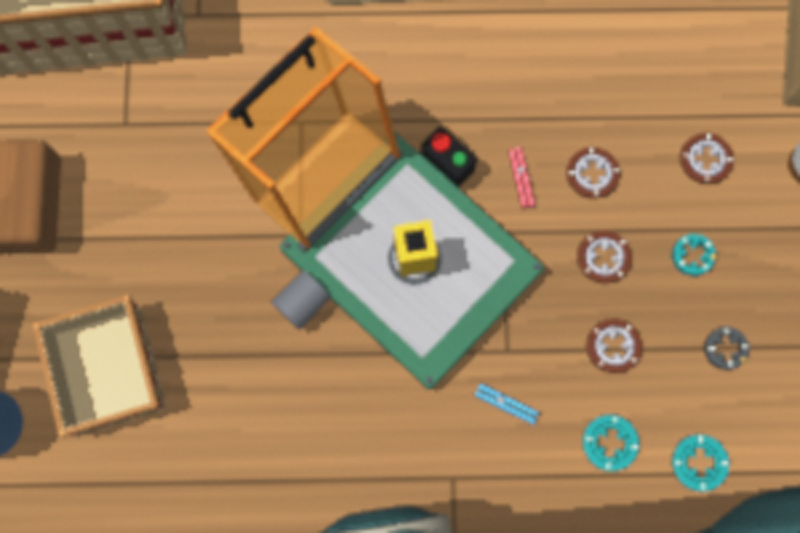

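View pics/side0b.png

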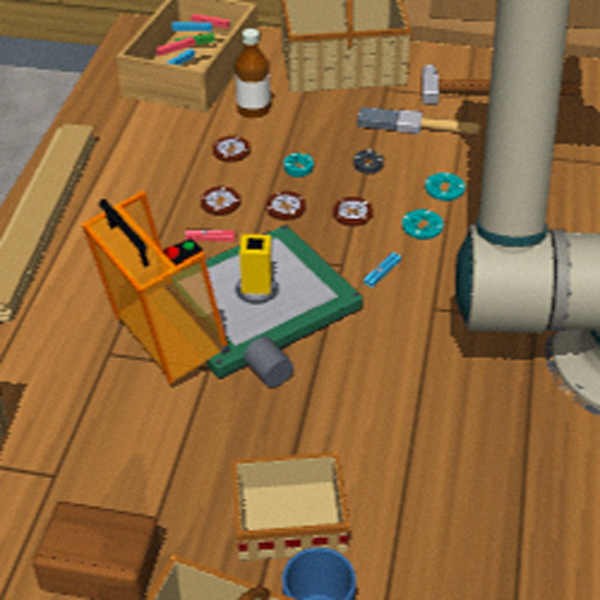

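Red-brown rings in the top crop are at (594,173), (708,158), (605,256) and (614,345), so there are four. The dark collar is at (727,348). Look-alikes to avoid are the turquoise rings at (611,442) and (700,463) and the turquoise collar at (694,255). The cover is at (415,245) and the tray at (97,365).

```bash
cat > h.py <<'E'
import numpy as np, cv2
from bench import r, grab_frame, camera_params
from scipy.spatial.transform import Rotation as Rot
P={c:camera_params(c) for c in("top","side")}
def w2p(c,X):
    p=P[c];q=np.asarray(X)@np.array(p["R"]).T+p["t"]
    return np.stack([p["fx"]*q[...,0]/q[...,2]+p["cx"],p["fy"]*q[...,1]/q[...,2]+p["cy"]],-1)
def p2w(c,uv,z):
    p=P[c];R=np.array(p["R"]);d=R.T@np.array([(uv[0]-p["cx"])/p["fx"],(uv[1]-p["cy"])/p["fy"],1]);o=-R.T@p["t"]
    return o+d*(z-o[2])/d[2]
def patch(c,f,xy,z,yaw=0,half=.05,n=200):
    """metric view: column = local x, row = -local y"""
    g=np.linspace(-half,half,n);x,y=np.meshgrid(g,-g);C,S=np.cos(yaw),np.sin(yaw)
    W=np.stack([xy[0]+C*x-S*y,xy[1]+S*x+C*y,0*x+z],-1);m=w2p(c,W).astype(np.float32)
    return cv2.remap(f,m[...,0],m[...,1],cv2.INTER_CUBIC)
def polar(c,f,xy,z,rs,n=360):
    a=np.arange(n)*2*np.pi/n;A,Rr=np.meshgrid(a,rs)
    W=np.stack([xy[0]+Rr*np.cos(A),xy[1]+Rr*np.sin(A),0*A+z],-1);m=w2p(c,W).astype(np.float32)
    return cv2.remap(f,m[...,0],m[...,1],cv2.INTER_LINEAR).astype(float)
def yaw4(c,f,xy,z,rs):
    """4-fold phase of brightness (min channel) -> angle in +-45deg of the bright ticks, and strength"""
    s=polar(c,f,xy,z,rs).min(2).mean(0);F=np.fft.fft(s)/len(s)
    return -np.angle(F[4])/4, abs(F[4])
def ringmask(f,kind):
    h=cv2.cvtColor(f,cv2.COLOR_RGB2HSV).astype(int);H,S,V=h[...,0],h[...,1],h[...,2]
    if kind=="ring": return ((H<10)|(H>170))&(S>80)&(V<150)&(V>40)
    if kind=="yellow": return (H>22)&(H<33)&(S>170)&(V>120)
def circ(c,f,xy,z,rad,w=.012):
    """refine a disc centre: brightest correlation of red-brown mask with the rim annulus"""
    best=None
    m=ringmask(f,"ring").astype(np.float32)
    for dx in np.arange(-w,w+.0001,.001):
        for dy in np.arange(-w,w+.0001,.001):
            q=(xy[0]+dx,xy[1]+dy)
            a=np.linspace(0,2*np.pi,48,endpoint=False)
            def mean(R):
                X=np.stack([q[0]+R*np.cos(a),q[1]+R*np.sin(a),0*a+z],-1);u=w2p(c,X).astype(np.float32)
                return cv2.remap(m,u[None,:,0],u[None,:,1],cv2.INTER_LINEAR).mean()
            s=mean(rad-.003)+mean(rad-.006)-mean(rad+.003)
            if best is None or s>best[0]: best=(s,q)
    return best
def state():
    s=r.sense();R=Rot.from_rotvec(s["tool_rot"]).as_matrix()
    print("t %.2f tcp %s jawyaw %.3f F %s w %.1fmm q6 %.2f"%(s["time"],np.round(s["ee_pos"],4),np.arctan2(R[1,1],R[0,1]),np.round(s["force"],1),85*s["gripper_width"],s["qpos"][5]))
E
python3 - <<'E'
from h import *
T={c:cv2.imread(f"pics/{c}0.png")[:,:,::-1].copy() for c in P}
state()
for i,(u,v) in enumerate([(594,173),(708,158),(605,256),(614,345)]):
    q=p2w("top",(100+u/2.667,85+v/2.667),.009)
    for c in P:
        s,xy=circ(c,T[c],q[:2],.009,.031)
        print("ring",i,c,round(s,2),np.round(xy,4),[np.round(yaw4(c,T[c],xy,.009,rs),3) for rs in(np.arange(.024,.031,.001),np.arange(.011,.016,.001))])
q=p2w("top",(100+727/2.667,85+348/2.667),.014);print("collar",q,w2p("side",q))
for n,uv in dict(cov=(414,240)).items():
    print(n,p2w("top",(100+uv[0]/2.667,85+uv[1]/2.667),.112))
print("cov side",p2w("side",(150+256/2.4,80+245/2.4),.112))
for uv in[(36,326),(130,298),(160,405),(65,433)]: print("tray",p2w("top",(100+uv[0]/2.667,85+uv[1]/2.667),.05))
for c,uv,k,o in[("top",(233,113),2.667,(100,85)),("top",(312,42),2.667,(100,85))]:print("handle",p2w(c,(o[0]+uv[0]/k,o[1]+uv[1]/k),.23))
for uv in[(103,205),(145,262)]:print("handle side",p2w("side",(150+uv[0]/2.4,80+uv[1]/2.4),.23))
# views of collar and cover, magnified metric
im=[patch("top",T["top"],q[:2],.014,half=.035,n=250),patch("side",T["side"],q[:2],.014,half=.035,n=250)]
cq=p2w("top",(100+414/2.667,85+240/2.667),.112)
im+=[patch("top",T["top"],cq[:2],.112,half=.035,n=250)]
cv2.imwrite("pics/close0.png",np.hstack(im)[:,:,::-1])
E
```

```text
t 0.70 tcp [ 0.1472 -0.5559  0.2314] jawyaw -1.312 F [-0.7 -0.5  0.4] w 84.7mm q6 -0.12
ring 0 top 1.36 [ 0.6152 -0.218 ] [array([ 0.05 , 11.263]), array([-0.712, 13.464])]
ring 0 side 1.44 [ 0.6182 -0.215 ] [array([0.077, 9.401]), array([-0.625,  8.388])]
ring 1 top 1.32 [ 0.6306 -0.352 ] [array([-0.116, 10.565]), array([ 0.727, 11.809])]
ring 1 side 1.52 [ 0.6336 -0.349 ] [array([-0.078,  6.296]), array([-0.705,  9.514])]
ring 2 top 1.44 [ 0.5142 -0.2251] [array([ 0.655, 11.155]), array([-0.13 , 14.869])]
ring 2 side 1.48 [ 0.5172 -0.2221] [array([0.612, 7.869]), array([-0.074,  7.323])]
ring 3 top 1.46 [ 0.412  -0.2313] [array([-0.699, 10.566]), array([ 0.121, 14.78 ])]
ring 3 side 1.48 [ 0.415  -0.2273] [array([-0.655,  9.599]), array([0.187, 8.914])]
collar [ 0.40596831 -0.35585172  0.014     ] [304.356811   145.53877701]
cov [ 0.51019753 -0.00842843  0.112     ]
cov side [ 0.50995409 -0.00466103  0.112     ]
tray [0.43666328 0.39891506 0.05      ]
tray [0.46579155 0.29929012 0.05      ]
tray [0.34995102 0.26265316 0.05      ]
tray [0.32222181 0.36135232 0.05      ]
handle [0.60446268 0.15927557 0.23      ]
handle [0.67452771 0.08622394 0.23      ]
handle side [0.67755981 0.08949339 0.23      ]
handle side [0.59626    0.18086471 0.23      ]
```

View pics/close0.png

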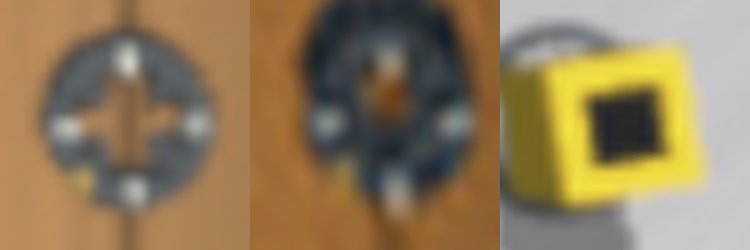

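The collar crop shows dark steel with a brass screw and its ticks near 0 rad, so it is the right one. The cover yaw is about 0.12 rad.

Next I move above the cover.

```bash
python3 -m handwheel '[[[-1,0.454,0.686,0,0],[-1,0.454,0.686,0,0],[-1,0.454,0.686,0,0],[-1,0.454,0.686,0,0],[-1,0.454,0.686,0,0],[-1,0.454,0.686,0,0],[-1,0.454,0.686,0,0],[-1,0.454,0.686,0,0],[-1,0.454,0.686,0,0],[-1,0.454,0.686,0,0]]]' 40
python3 -m handwheel '[[[-1,0.454,0.686,0,0],[-1,0.454,0.686,0,0],[-1,0.454,0.686,0,0],[-1,0.454,0.686,0,0],[-1,0.454,0.686,0,0],[-1,0.454,0.686,0,0],[-1,0.454,0.686,0,-0.6],[-1,0.454,0.686,0,-0.6],[-1,0.454,0.686,0,0],[-1,0.454,0.686,0,0]]]'
python3 - <<'E'
from h import *
state();f=grab_frame("side");a=f[120:260,170:310]
t=grab_frame("top")[130:230,200:300]
cv2.imwrite("pics/ab.png",np.hstack([cv2.resize(a,(400,400),interpolation=2),cv2.resize(t,(400,400),interpolation=2)])[:,:,::-1])
E
```

```text
time: 1.53
ee_pos: [0.3294, -0.2801, 0.2316]
tool_rot: [2.084, 0.27, -2.083]
force: [0.6, -0.3, -0.4]
gripper_width: 1.003
time: 2.37
ee_pos: [0.511, -0.0055, 0.2315]
tool_rot: [2.163, 0.124, -2.161]
force: [0.1, 1.2, -0.2]
gripper_width: 1.001
t 2.37 tcp [ 0.511  -0.0055  0.2315] jawyaw -1.456 F [ 0.1  1.2 -0.2] w 85.1mm q6 1.31
```

View pics/ab.png

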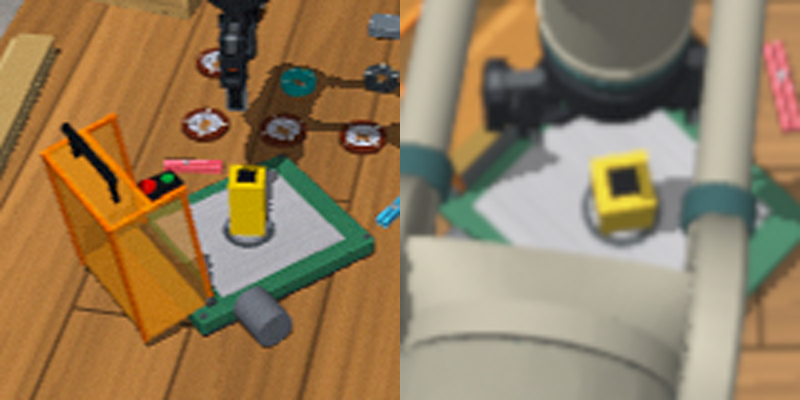

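The gripper is above the cover and the line is clear. I'll descend, grip and lift.

```bash
python3 -m handwheel '[[[-1,0,0,-0.6,0],[-1,0,0,-0.6,0],[-1,0,0,-0.6,0],[-1,0,0,-0.6,0],[-1,0,0,-0.6,0],[-1,0,0,-0.5,0],[-1,0,0,-0.1,0],[-1,0,0,0,0],[0.3,0,0,0,0],[0.3,0,0,0,0]]]' 40
python3 -m handwheel '[[[1,0,0,0,0],[1,0,0,0,0],[1,0,0,0,0],[1,0,0,0,0],[1,0,0,0,0],[1,0,0,0,0],[1,0,0,0.1,0],[1,0,0,0.2,0],[1,0,0,0.3,0],[1,0,0,0.4,0]]]' 50
python3 -m handwheel '[[[1,0,0,0.5,0],[1,0,0,0.5,0],[1,0,0,0.5,0],[1,0,0,0.5,0],[1,0,0,0.4,0],[1,0,0,0,0],[1,0,0,0,0],[1,0,0,0,0],[1,0,0,0,0],[1,0,0,0,0]]]'
python3 - <<'E'
from h import *
state();f=grab_frame("side");cv2.imwrite("pics/s2raw.png",f[:,:,::-1]);a=f[120:260,170:310]
tt=grab_frame("top");cv2.imwrite("pics/t2raw.png",tt[:,:,::-1]);t=tt[130:230,200:300]
cv2.imwrite("pics/ab2.png",np.hstack([cv2.resize(a,(400,400),interpolation=2),cv2.resize(t,(400,400),interpolation=2)])[:,:,::-1])
E
```

```text
time: 3.3
ee_pos: [0.5115, -0.0075, 0.0888]
tool_rot: [2.165, 0.123, -2.159]
force: [-0.9, 0.3, 0.2]
gripper_width: 0.75
time: 4.13
ee_pos: [0.5094, -0.0069, 0.1273]
tool_rot: [2.16, 0.125, -2.165]
force: [1.4, -0.5, -0.5]
gripper_width: 0.447
time: 4.97
ee_pos: [0.5095, -0.007, 0.222]
tool_rot: [2.16, 0.125, -2.165]
force: [-0.3, 1.4, 0.3]
gripper_width: 0.448
t 4.97 tcp [ 0.5095 -0.007   0.222 ] jawyaw -1.456 F [-0.3  1.4  0.3] w 38.1mm q6 1.31
```

View pics/ab2.png

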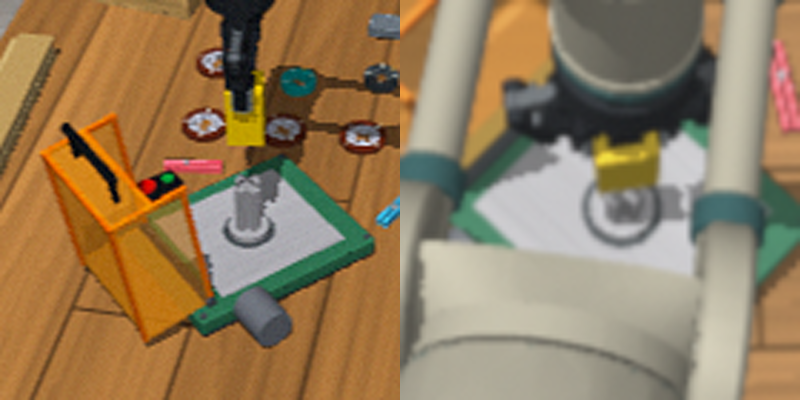

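The cover is off and held. I'll carry it around the hood to the tray.

```bash
python3 -m handwheel '[[[1,-0.8,0,0,0],[1,-0.9,0.2,0,0],[1,-0.75,0.6,0,0],[1,-0.4,0.8,0,0],[1,0,0.9,0,0],[1,0,0.9,0,0.4],[1,0,0.9,0,0.4],[1,0,0.9,0,0.4],[1,0,0.9,0,0.4],[1,0,0.9,0,0]]]'
python3 -m handwheel '[[[1,0,0.9,0,0],[1,0,0.5,0,0],[1,0,0,-0.4,0],[1,0,0,-0.7,0],[1,0,0,-0.7,0],[1,0,0,-0.6,0],[1,0,0,0,0],[1,0,0,0,0],[1,0,0,0,0],[1,0,0,0,0]]]'
python3 - <<'E'
from h import *
state();f=grab_frame("side")[230:340,210:340]
t=grab_frame("top")[160:270,90:220]
cv2.imwrite("pics/ab3.png",np.hstack([cv2.resize(a,(400,340),interpolation=2) for a in(f,t)])[:,:,::-1])
E
```

```text
time: 5.9
ee_pos: [0.3958, 0.2747, 0.2231]
tool_rot: [2.055, 0.319, -2.055]
force: [0.2, -0.1, -0.8]
gripper_width: 0.45
time: 6.73
ee_pos: [0.3977, 0.3296, 0.129]
tool_rot: [2.06, 0.319, -2.053]
force: [1.1, 0.2, -0.2]
gripper_width: 0.45
t 6.73 tcp [0.3977 0.3296 0.129 ] jawyaw -1.264 F [ 1.1  0.2 -0.2] w 38.2mm q6 1.82
```

View pics/ab3.png

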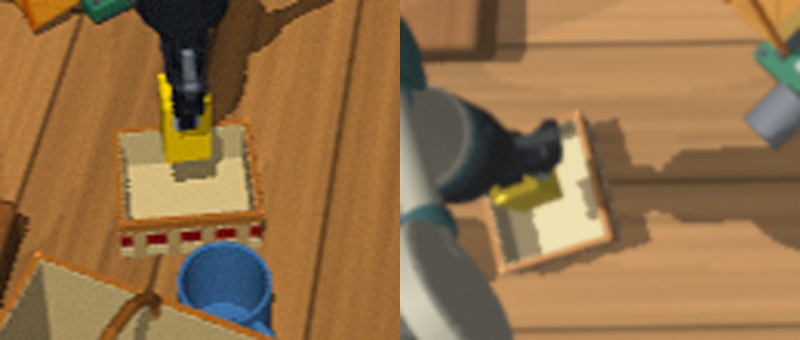

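```bash
python3 -m handwheel '[[[1,0,0,-0.5,0],[1,0,0,-0.5,0],[1,0,0,-0.4,0],[1,0,0,-0.3,0],[1,0,0,-0.1,0],[1,0,0,0,0],[-0.3,0,0,0,0],[-0.3,0,0,0,0],[-0.3,0,0,0,0],[-0.3,0,0,0.2,0]]]'
python3 -m handwheel '[[[-0.3,0,0,0.5,0],[-0.3,0,0,0.8,0],[-1,0,0,0.8,0],[-1,0,0,0.8,0],[-1,0,0,0.8,0],[-1,0,-0.6,0.4,-0.3],[-1,0,-0.9,0,-1],[-1,0,-0.9,0,-1],[-1,0,-0.9,0,0],[-1,0,-0.9,0,0]]]'
python3 - <<'E'
from h import *
state();f=grab_frame("side")[140:340,170:340];t=grab_frame("top")[100:270,90:310]
cv2.imwrite("pics/ab4.png",np.hstack([cv2.resize(f,(400,470),interpolation=2),cv2.resize(t,(400,309),interpolation=2,).repeat(1,0) if 0 else cv2.resize(t,(400,470),interpolation=2)])[:,:,::-1])
E
```

```text
time: 7.67
ee_pos: [0.3959, 0.3286, 0.0633]
tool_rot: [2.055, 0.317, -2.057]
force: [-0.3, -0.5, -0.1]
gripper_width: 0.65
time: 8.5
ee_pos: [0.396, 0.1596, 0.2286]
tool_rot: [2.208, 0.035, -2.203]
force: [0.8, -0.7, -0.6]
gripper_width: 1.003
t 8.50 tcp [0.396  0.1596 0.2286] jawyaw -1.539 F [ 0.8 -0.7 -0.6] w 85.2mm q6 1.76
```

View pics/ab4.png

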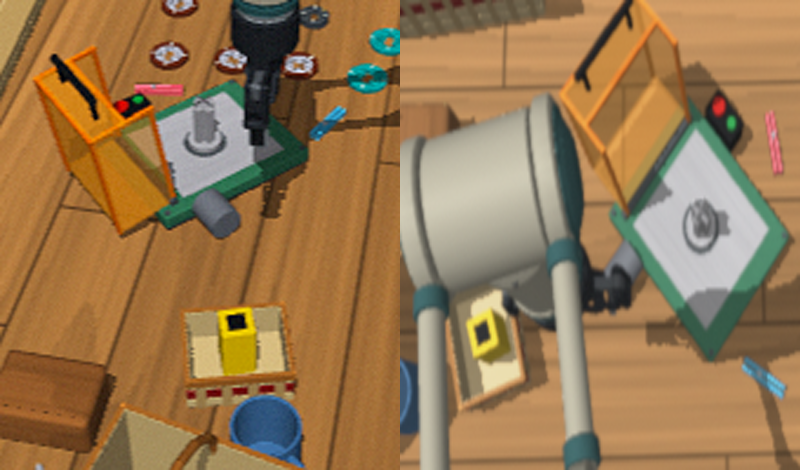

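```bash
cat >> h.py <<'E'
RINGS=[(.6167,-.2165),(.632,-.3505),(.5157,-.2236),(.4135,-.2293)]
def ringcheck(T,ids,w=.008):
    for i in ids:
        o=[]
        for c in P:
            k=.0016*(1 if c=="side" else -1)
            s,xy=circ(c,T[c],(RINGS[i][0]+k,RINGS[i][1]+k),.009,.031,w)
            o.append((xy[0],xy[1],yaw4(c,T[c],xy,.009,np.arange(.024,.031,.001))[0],s))
        print("ring",i,np.round(o,3).tolist())
E
python3 - <<'E'
from h import *
T={c:grab_frame(c) for c in P}
ringcheck(T,range(4))
A=(.5095,-.007)
im=[]
for c in P:
    k=.0016*(1 if c=="side" else -1)
    q=(A[0]+k,A[1]+k)
    im.append(patch(c,T[c],q,.107,half=.03,n=350))
    for rs in(np.arange(.009,.014,.001),np.arange(.010,.0125,.0005)):
        print(c,"spindle",np.round(yaw4(c,T[c],q,.107,rs),3))
cv2.imwrite("pics/sp.png",np.hstack(im)[:,:,::-1])
E
```

```text
ring 0 [[0.615, -0.218, 0.051, 1.36], [0.618, -0.214, 0.069, 1.383]]
ring 1 [[0.631, -0.352, -0.116, 1.284], [0.634, -0.349, -0.094, 1.448]]
ring 2 [[0.514, -0.225, 0.658, 1.426], [0.518, -0.222, 0.548, 0.93]]
ring 3 [[0.412, -0.231, -0.704, 1.434], [0.415, -0.227, -0.661, 1.434]]
top spindle [0.784 2.07 ]
top spindle [-0.753  2.245]
side spindle [-0.541  3.825]
side spindle [-0.508  3.885]
```

View pics/sp.png

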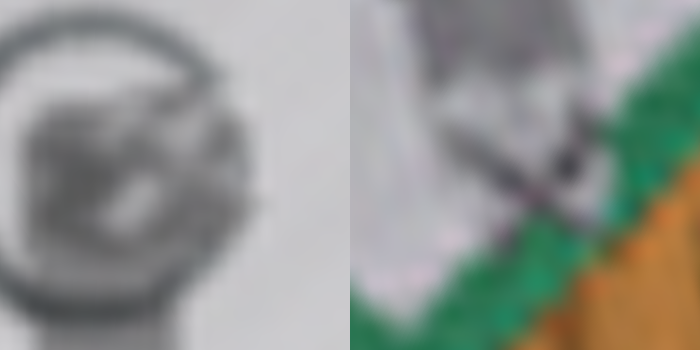

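The cameras' rectified crops don't show the spindle teeth clearly: left shows the flange ring, right an oblique shaft. I'll average frames and fit a rendered plus-shaped prism to them.

```bash
cat > fit.py <<'E'
from h import *
from scipy.optimize import lsq_linear
SS=5
def faces(yaw):
    def plus(a,b): # half reach a, half tooth b
        return np.array([(a,-b),(a,b),(b,b),(b,a),(-b,a),(-b,b),(-a,b),(-a,-b),(-b,-b),(-b,-a),(b,-a),(b,-b)])
    C,S=np.cos(yaw),np.sin(yaw);R=np.array([[C,S],[-S,C]])
    lv=[(plus(.015,.005)@R,.040),(plus(.015,.005)@R,.099),(plus(.0128,.0026)@R,.107)]
    out=[]
    for k in(0,1):
        for i in range(12):
            j=(i+1)%12;(p,z0),(q,z1)=lv[k],lv[k+1]
            d=p[j]-p[i];n=np.round(np.arctan2(-d[0],d[1])-yaw,2)%6.28
            out.append(((k,round(n/1.5708)%4),np.array([[*p[i],z0],[*p[j],z0],[*q[j],z1],[*q[i],z1]])))
    p,z=lv[2];out.append(((2,0),np.c_[p,np.full(12,z)]))
    return out
def labels(c,xy,yaw,box):
    p=P[c];cam=-np.array(p["R"]).T@p["t"];u0,v0,u1,v1=box
    L=np.zeros(((v1-v0)*SS,(u1-u0)*SS),np.uint8);keys={}
    th=np.linspace(0,2*np.pi,60)
    fl=np.stack([xy[0]+.024*np.cos(th),xy[1]+.024*np.sin(th),0*th+.04],-1)
    todo=[(("fl",),fl)];F=[(k,v+np.array([*xy,0])) for k,v in faces(yaw)]
    def vis(v):
        n=np.cross(v[1]-v[0],v[2]-v[1]);return n@(cam-v.mean(0))>0
    F=[f for f in F if vis(f[1])]
    F.sort(key=lambda f:-np.linalg.norm((f[1].mean(0)-cam)[:2])+(10*f[0][0]))
    # body first, then taper, then top
    for k,v in todo+F:
        n=keys.setdefault(k,len(keys)+1)
        uv=((w2p(c,v)-[u0,v0]+.5)*SS-.5)*16
        cv2.fillPoly(L,[np.round(uv).astype(np.int32)],n,shift=4)
    K=len(keys)+1
    A=np.stack([(L==k).reshape(v1-v0,SS,u1-u0,SS).mean((1,3)).ravel() for k in range(K)],1)
    return A
def box_of(c,A):
    th=np.linspace(0,6.28,20);X=np.concatenate([np.stack([A[0]+.02*np.cos(th),A[1]+.02*np.sin(th),0*th+z],-1) for z in(.055,.107)])
    u=w2p(c,X);return [int(u[:,0].min()),int(u[:,1].min()),int(u[:,0].max())+2,int(u[:,1].max())+2]
def run(c,f,A,lo=-.79,hi=.78,step=.06,offs=(-.0015,0,.0015)):
    k=.0016*(1 if c=="side" else -1);res=[]
    b=box_of(c,A);y=f[b[1]:b[3],b[0]:b[2]].astype(float).reshape(-1,3)
    hull=np.zeros(f.shape[:2],np.uint8);th=np.linspace(0,6.28,30)
    X=np.concatenate([np.stack([A[0]+k+.0165*np.cos(th),A[1]+k+.0165*np.sin(th),0*th+z],-1) for z in(.06,.107)])
    cv2.fillConvexPoly(hull,cv2.convexHull(np.round(w2p(c,X)).astype(np.int32)),1)
    w=hull[b[1]:b[3],b[0]:b[2]].ravel()>0
    for yaw in np.arange(lo,hi,step):
        best=9e9
        for dx in offs:
            for dy in offs:
                M=labels(c,(A[0]+k+dx,A[1]+k+dy),yaw,b)[w]
                MM=np.vstack([M,.3*np.eye(M.shape[1])]);m=y[w].mean(0)
                s=np.linalg.lstsq(MM,np.vstack([y[w]-m,np.zeros((M.shape[1],3))]),rcond=None)[0]
                e=np.sqrt((((y[w]-m)-M@s)**2).mean())
                if e<best: best=e;bo=(dx,dy)
        res.append((round(yaw,2),round(best,2),bo))
    return res
E
python3 - <<'E'
from fit import *
T={c:np.mean([grab_frame(c).astype(float) for _ in range(4)],0) for c in P}
np.savez("sp.npz",**T)
A=(.5095,-.007);R={}
for c in P:
    R[c]=run(c,T[c],A);print(c,[(a,b) for a,b,_ in R[c]]);print(min(R[c],key=lambda t:t[1]))
im=[]
for c in P:
    b=box_of(c,A);g=T[c][b[1]-6:b[3]+6,b[0]-8:b[2]+8].clip(0,255).astype(np.uint8)
    g=cv2.resize(g,None,fx=380/g.shape[1],fy=380/g.shape[1],interpolation=cv2.INTER_CUBIC)
    g=cv2.normalize(g,None,0,255,cv2.NORM_MINMAX);im.append(cv2.copyMakeBorder(g[:590],0,max(0,590-g.shape[0]),0,0,0))
cv2.imwrite("pics/sp2.png",np.hstack(im)[:,:,::-1])
E
```

```text
top [(np.float64(-0.79), np.float64(17.36)), (np.float64(-0.73), np.float64(17.7)), (np.float64(-0.67), np.float64(17.46)), (np.float64(-0.61), np.float64(18.11)), (np.float64(-0.55), np.float64(19.06)), (np.float64(-0.49), np.float64(20.35)), (np.float64(-0.43), np.float64(21.6)), (np.float64(-0.37), np.float64(22.07)), (np.float64(-0.31), np.float64(22.84)), (np.float64(-0.25), np.float64(23.18)), (np.float64(-0.19), np.float64(23.5)), (np.float64(-0.13), np.float64(24.12)), (np.float64(-0.07), np.float64(24.02)), (np.float64(-0.01), np.float64(23.69)), (np.float64(0.05), np.float64(23.83)), (np.float64(0.11), np.float64(23.51)), (np.float64(0.17), np.float64(23.34)), (np.float64(0.23), np.float64(23.2)), (np.float64(0.29), np.float64(22.51)), (np.float64(0.35), np.float64(22.28)), (np.float64(0.41), np.float64(21.79)), (np.float64(0.47), np.float64(21.47)), (np.float64(0.53), np.float64(20.41)), (np.float64(0.59), np.float64(19.62)), (np.float64(0.65), np.float64(18.94)), (np.float64(0.71), np.float64(17.91)), (np.float64(0.77), np.float64(17.6))]
(np.float64(-0.79), np.float64(17
[... 453 characters left out ...]
float64(25.18)), (np.float64(-0.13), np.float64(25.28)), (np.float64(-0.07), np.float64(25.42)), (np.float64(-0.01), np.float64(25.28)), (np.float64(0.05), np.float64(25.12)), (np.float64(0.11), np.float64(25.11)), (np.float64(0.17), np.float64(25.09)), (np.float64(0.23), np.float64(25.21)), (np.float64(0.29), np.float64(25.45)), (np.float64(0.35), np.float64(25.5)), (np.float64(0.41), np.float64(25.59)), (np.float64(0.47), np.float64(25.57)), (np.float64(0.53), np.float64(25.35)), (np.float64(0.59), np.float64(25.34)), (np.float64(0.65), np.float64(25.05)), (np.float64(0.71), np.float64(24.91)), (np.float64(0.77), np.float64(24.72))]
(np.float64(-0.67), np.float64(24.12), (0.0015, -0.0015))
```

View pics/sp2.png

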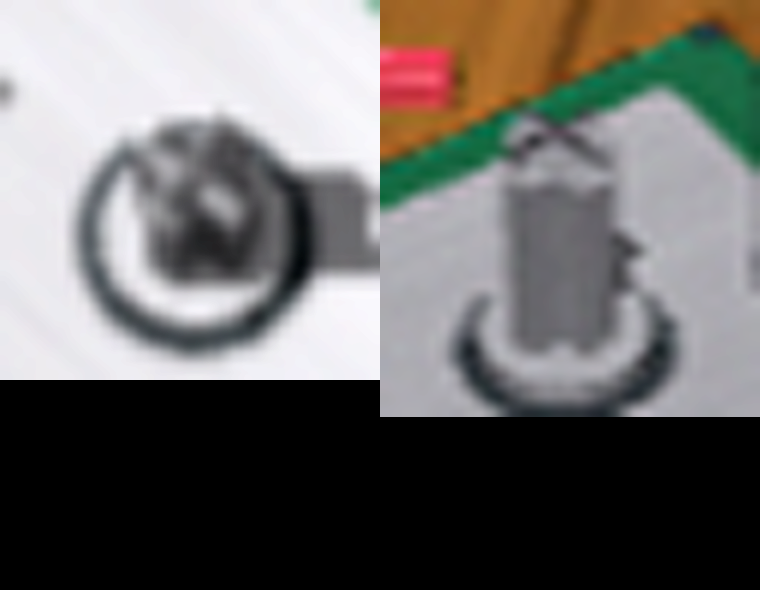

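The side crop shows the spindle's end as a dark X at (560,135), and the top crop shows the same X. The teeth are therefore near ±45°, which matches the fit. I'll refine that on grey pixels only.

```bash
sed -i 's/    for yaw in np.arange(lo,hi,step):/    w=w\&((y.max(1)-y.min(1))<30)\n    for yaw in np.arange(lo,hi,step):/' fit.py
python3 - <<'E'
from fit import *
T=np.load("sp.npz");A=(.5095,-.007)
for c in P:
    R=run(c,T[c],A,-1.0,-.35,.04,np.arange(-.003,.0031,.001))
    print(c,[(float(a),float(b)) for a,b,_ in R]);print(min(R,key=lambda t:t[1]))
E
```

```text
top [(-1.0, 18.52), (-0.96, 17.79), (-0.92, 17.74), (-0.88, 17.17), (-0.84, 16.69), (-0.8, 16.35), (-0.76, 16.45), (-0.72, 16.76), (-0.68, 17.67), (-0.64, 17.85), (-0.6, 18.21), (-0.56, 19.18), (-0.52, 19.5), (-0.48, 20.38), (-0.44, 21.02), (-0.4, 21.73), (-0.36, 22.06)]
(np.float64(-0.8), np.float64(16.35), (np.float64(0.001), np.float64(-0.002)))
side [(-1.0, 18.63), (-0.96, 17.99), (-0.92, 17.75), (-0.88, 17.03), (-0.84, 16.79), (-0.8, 15.82), (-0.76, 15.58), (-0.72, 15.12), (-0.68, 14.91), (-0.64, 14.51), (-0.6, 14.45), (-0.56, 14.54), (-0.52, 14.84), (-0.48, 14.95), (-0.44, 15.71), (-0.4, 16.3), (-0.36, 16.89)]
(np.float64(-0.6), np.float64(14.45), (np.float64(0.002), np.float64(-0.003)))
```

Run:
```python
from fit import *
A=(.5095,-.007)
for c,(u,v) in dict(top=(197,238),side=(568-380,335)).items():
    b=box_of(c,A);s=(b[2]-b[0]+16)/380
    uv=(b[0]-8+(u+.5)*s-.5,b[1]-6+(v+.5)*s-.5)
    print(c,uv,[np.round(p2w(c,uv,z),4) for z in(.03,.04)])
# automated: dark-ring radial fit on top
T=np.load("sp.npz")["top"]
best=[]
for z in(.03,.04):
  for R in np.arange(.020,.030,.001):
    for x in np.arange(.500,.520,.001):
      for y in np.arange(-.02,.006,.001):
        a=np.radians(np.arange(100,260,6));X=np.stack([x+R*np.cos(a),y+R*np.sin(a),0*a+z],-1);u=w2p("top",X).astype(np.float32)
        best.append((cv2.remap(T.astype(np.float32).mean(2),u[None,:,0],u[None,:,1],1).mean(),z,R,x,y))
best.sort();print(np.round(best[:6],4))
state()
```

```text
top (255.1315789473684, 181.5842105263158) [array([ 0.5107, -0.0089,  0.03  ]), array([ 0.5084, -0.0088,  0.04  ])]
side (256.8776315789474, 198.86973684210525) [array([ 0.5138, -0.0138,  0.03  ]), array([ 0.5111, -0.0033,  0.04  ])]
[[ 1.101194e+02  4.000000e-02  2.000000e-02  5.200000e-01 -2.000000e-02]
 [ 1.103378e+02  3.000000e-02  2.700000e-02  5.120000e-01 -8.000000e-03]
 [ 1.103447e+02  3.000000e-02  2.700000e-02  5.120000e-01 -9.000000e-03]
 [ 1.104082e+02  4.000000e-02  2.700000e-02  5.100000e-01 -8.000000e-03]
 [ 1.105842e+02  4.000000e-02  2.700000e-02  5.100000e-01 -9.000000e-03]
 [ 1.107541e+02  4.000000e-02  2.600000e-02  5.090000e-01 -8.000000e-03]]
t 9.10 tcp [0.3963 0.1617 0.2272] jawyaw -1.538 F [ 0.8 -0.4 -0.3] w 85.1mm q6 1.76
```

Best estimates are a spindle axis at (0.5105, -0.0072) and teeth at -0.70 rad (mod 90°). Now I go to ring 2, with the gripper pre-narrowed to about 70 mm.

```bash
python3 -m handwheel '[[[-1,0.3,-0.9,0,0],[-1,0.3,-0.95,0,0],[-1,0.3,-0.95,0,0],[-1,0.3,-0.95,0,0],[-1,0.3,-0.95,0,0],[-1,0.3,-0.95,0,0],[-1,0.3,-0.95,0,0],[-1,0.3,-0.95,0,0],[-1,0.3,-0.95,0,0],[-0.6,0.3,-0.8,0,0]]]' 40
python3 -m handwheel '[[[-0.6,0,-0.33,-0.4,0],[-0.6,0,0,-0.7,0],[-0.6,0,0,-0.8,0],[-0.6,0,0,-0.8,0],[-0.6,0,0,-0.8,0],[-0.6,0,0,-0.8,0],[-0.6,0,0,-0.5,0],[-0.6,0,0,-0.3,0],[-0.6,0,0,0,0],[-0.6,0,0,0,0]]]'
python3 - <<'E'
from h import *
state();f=grab_frame("side");s=cv2.resize(f[130:200,220:310],(720,560),interpolation=2)
cv2.imwrite("pics/r2.png",s[:,:,::-1])
E
```

```text
time: 9.93
ee_pos: [0.517, -0.2135, 0.2271]
tool_rot: [2.206, 0.033, -2.206]
force: [1.3, 0.5, 0.3]
gripper_width: 0.886
time: 10.77
ee_pos: [0.5163, -0.2238, 0.0226]
tool_rot: [2.204, 0.036, -2.208]
force: [0.3, -0.1, 0.9]
gripper_width: 0.8
t 10.77 tcp [ 0.5163 -0.2238  0.0226] jawyaw -1.539 F [ 0.3 -0.1  0.9] w 68.0mm q6 1.01
```

View pics/r2.png

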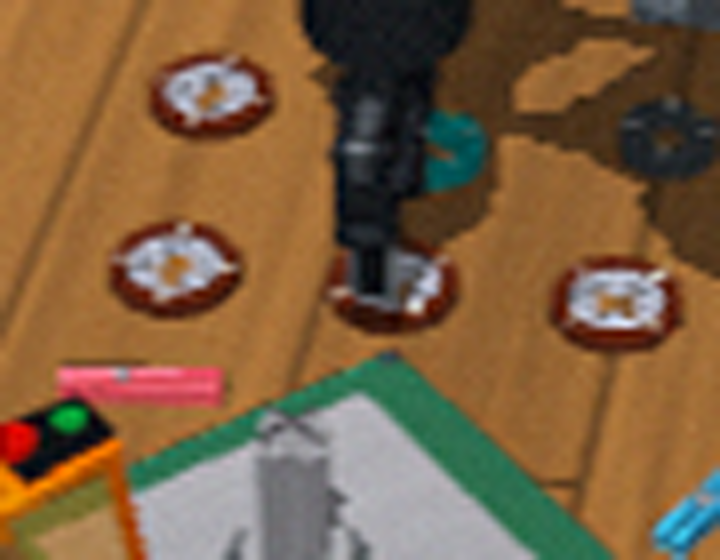

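The gripper is over ring 2, with its near finger at (370,280). Spindle X at (300,425) is clear in this view. Descending.

```bash
python3 -m handwheel '[[[-0.6,0,0,-0.2,0],[-0.6,0,0,-0.2,0],[-0.6,0,0,-0.1,0],[-0.6,0,0,-0.06,0],[-0.6,0,0,-0.05,0],[-0.6,0,0,-0.05,0],[-0.6,0,0,0,0],[-0.6,0,0,0,0],[-0.6,0,0,0,0],[-0.6,0,0,0,0]]]'
python3 -m handwheel '[[[-0.6,0,0,-0.04,0],[-0.6,0,0,-0.04,0],[-0.6,0,0,-0.04,0],[-0.6,0,0,0,0],[0.6,0,0,0,0],[0.6,0,0,0,0],[0.6,0,0,0,0],[0.6,0,0,0,0],[0.6,0,0,0,0],[0.6,0,0,0,0]]]'
```

```text
time: 11.65
ee_pos: [0.5165, -0.2244, -0.0028]
tool_rot: [2.206, 0.034, -2.205]
force: [0.2, -0.6, -0.5]
gripper_width: 0.796
time: 12.48
ee_pos: [0.5173, -0.2247, -0.005]
tool_rot: [2.208, 0.032, -2.202]
force: [-2.8, 1.1, 18.3]
gripper_width: 0.704
```

```bash
python3 -m handwheel '[[[1,0,0,0.1,0],[1,0,0,0.3,0],[1,0,0,0.6,0],[1,0,0,0.8,0],[1,0,0,0.8,0],[1,0,0,0.8,0],[1,0,0.3,0.3,0],[1,0,0.7,0,0],[1,0,0.8,0,0],[1,0,0.8,0,0]]]' 50
python3 -m handwheel '[[[1,0,0.8,0,0.5],[1,-0.07,0.8,0,1],[1,-0.06,0.7,0,0.5],[1,0,0.4,0,0],[1,0,0.14,0,0],[1,0,0,0,0],[1,0,0,0,0],[1,0,0,0,0],[1,0,0,0,0],[1,0,0,0,0]]]'
python3 - <<'E'
from h import *
state();f=grab_frame("side");s=cv2.resize(f[130:230,200:310],(616,560),interpolation=2)
cv2.imwrite("pics/r2b.png",s[:,:,::-1])
E
```

```text
time: 13.32
ee_pos: [0.5156, -0.1187, 0.1395]
tool_rot: [2.206, 0.033, -2.208]
force: [0.4, 1.1, -0.9]
gripper_width: 0.694
time: 14.15
ee_pos: [0.5113, -0.0077, 0.14]
tool_rot: [2.077, 0.281, -2.078]
force: [0.4, -0.3, -1.2]
gripper_width: 0.692
t 14.15 tcp [ 0.5113 -0.0077  0.14  ] jawyaw -1.302 F [ 0.4 -0.3 -1.2] w 58.8mm q6 1.15
```

View pics/r2b.png

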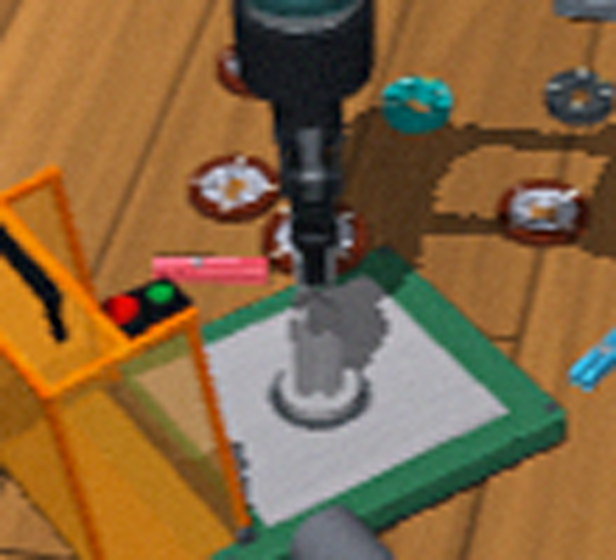

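Ring 2 is held: it shows above the spindle at (315,240) and is gone from its old place. I'll lower it gently onto the taper.

```bash
python3 -m handwheel '[[[1,0,0,-0.3,0],[1,0,0,-0.3,0],[1,0,0,-0.25,0],[1,0,0,-0.1,0],[1,0,0,-0.1,0],[1,0,0,-0.1,0],[1,0,0,0,0],[1,0,0,0,0],[1,0,0,0,0],[1,0,0,0,0]]]' 30
python3 -c "
from h import *;state();print(r.sense()['wrist_torque'])"
python3 -m handwheel '[[[1,0,0,-0.05,0],[1,0,0,-0.05,0],[1,0,0,-0.05,0],[1,0,0,-0.05,0],[1,0,0,0,0],[1,0,0,0,0],[1,0,0,0,0],[1,0,0,0,0],[1,0,0,0,0],[1,0,0,0,0]]]'
python3 -c "
from h import *;state();print(r.sense()['wrist_torque'])"
```

```text
time: 15.03
ee_pos: [0.5115, -0.0067, 0.0946]
tool_rot: [2.077, 0.283, -2.075]
force: [-0.4, 0.6, 0.2]
gripper_width: 0.695
t 15.03 tcp [ 0.5115 -0.0067  0.0946] jawyaw -1.300 F [-0.4  0.6  0.2] w 59.1mm q6 1.15
[-0.07226638 -0.11560591  0.03614144]
time: 15.87
ee_pos: [0.5117, -0.0069, 0.0862]
tool_rot: [2.077, 0.282, -2.075]
force: [3.7, -2.1, -2.0]
gripper_width: 0.696
t 15.87 tcp [ 0.5117 -0.0069  0.0862] jawyaw -1.300 F [ 3.7 -2.1 -2. ] w 59.2mm q6 1.15
[-0.39183168 -0.63628693  0.12508353]
```

The ring is going on with no vertical force, only about 4 N sideways. I'll ease +x and -y and continue down.

```bash
python3 -m handwheel '[[[1,0.02,-0.012,0,0.1],[1,0.02,-0.012,0,0.1],[1,0,0,0,0],[1,0,0,-0.1,0],[1,0,0,-0.1,0],[1,0,0,-0.1,0],[1,0,0,-0.1,0],[1,0,0,0,0],[1,0,0,0,0],[1,0,0,0,0]]]' 30
python3 -c "
from h import *;state();print(r.sense()['wrist_torque'])"
```

```text
time: 16.7
ee_pos: [0.5127, -0.0076, 0.0701]
tool_rot: [2.063, 0.306, -2.063]
force: [0.8, -0.6, -0.8]
gripper_width: 0.695
t 16.70 tcp [ 0.5127 -0.0076  0.0701] jawyaw -1.276 F [ 0.8 -0.6 -0.8] w 59.1mm q6 1.13
[0.01171958 0.03199061 0.01267507]
```

It is engaged and seated with near-zero force. Release, lift, and go to ring 0.

```bash
python3 -m handwheel '[[[-0.6,0,0,0,0],[-0.6,0,0,0,0],[-0.6,0,0,0,0],[-0.6,0,0,0.3,0],[-0.6,0,0,0.7,0],[-0.6,0,0,0.8,0],[-0.6,0.2,-0.4,0.4,0],[-0.6,0.37,-0.75,0,0],[-0.6,0.37,-0.75,0,0],[-0.6,0.37,-0.75,0,0]]]' 40
python3 -m handwheel '[[[-0.6,0.37,-0.75,0,0],[-0.6,0.37,-0.75,0,0],[-0.6,0.37,-0.75,0,0],[-0.6,0.18,-0.32,-0.3,0],[-0.6,0,0,-0.6,0],[-0.6,0,0,-0.7,0],[-0.6,0,0,-0.6,0],[-0.6,0,0,-0.5,0],[-0.6,0,0,0,0],[-0.6,0,0,0,0]]]'
python3 - <<'E'
from h import *
state();T={c:grab_frame(c) for c in P}
ringcheck(T,[0,1,3])
# seated ring: top face at .049
for c in P:
    k=.0016*(1 if c=="side" else -1);print("seat",c,[(z,np.round(np.r_[circ(c,T[c],(.511+k,-.0072+k),z,.031,.005)],3)) for z in(.049,.058,.075)])
E
```

```text
time: 17.53
ee_pos: [0.5659, -0.1146, 0.1593]
tool_rot: [2.064, 0.306, -2.06]
force: [0.5, -0.4, -0.1]
gripper_width: 0.803
time: 18.37
ee_pos: [0.6156, -0.2154, 0.0487]
tool_rot: [2.061, 0.309, -2.067]
force: [1.1, 0.6, 0.6]
gripper_width: 0.799
t 18.37 tcp [ 0.6156 -0.2154  0.0487] jawyaw -1.276 F [1.1 0.6 0.6] w 68.0mm q6 0.83
ring 0 [[0.607, -0.226, -0.006, 0.0], [0.617, -0.213, 0.181, 1.301]]
ring 1 [[0.622, -0.36, 0.685, 0.0], [0.633, -0.349, -0.052, 0.865]]
ring 3 [[0.404, -0.239, -0.43, 0.0], [0.415, -0.227, -0.677, 1.456]]
seat top [(0.049, array([ 0.   ,  0.504, -0.014])), (0.058, array([ 0.   ,  0.504, -0.014])), (0.075, array([ 0.   ,  0.504, -0.014]))]
seat side [(0.049, array([ 1.361,  0.513, -0.002])), (0.058, array([ 0.737,  0.512, -0.001])), (0.075, array([ 0.164,  0.511, -0.001]))]
```

The seated ring is confirmed in the side view at top height 0.049. Grip ring 0.

```bash
python3 -m handwheel '[[[-0.6,0,0,-0.3,0],[-0.6,0,0,-0.4,0],[-0.6,0,0,-0.3,0],[-0.6,0,0,-0.15,0],[-0.6,0,0,-0.1,0],[-0.6,0,0,-0.04,0],[-0.6,0,0,0,0],[-0.6,0,0,0,0],[0.6,0,0,0,0],[0.6,0,0,0,0]]]'
python3 -m handwheel '[[[0.6,0,0,0,0],[0.6,0,0,0,0],[0.6,0,0,0,0],[1,0,0,0.1,0],[1,0,0,0.3,0],[1,0,0,0.6,0],[1,0,0,0.8,0],[1,0,0,0.8,0],[1,0,0,0.8,0],[1,-0.1,0.2,0.3,0]]]' 50
python3 -m handwheel '[[[1,-0.37,0.75,0,1],[1,-0.37,0.75,0,1],[1,-0.37,0.75,0,1],[1,-0.37,0.75,0,1],[1,-0.37,0.75,0,1],[1,-0.37,0.75,0,1],[1,-0.25,0.4,0,0.7],[1,0,0.1,0,0],[1,0,0,0,0],[1,0,0,0,0]]]'
python3 -c "
from h import *;state();T={'side':grab_frame('side')}
print(circ('side',T['side'],(.618,-.214),.009,.031,.004))
print(circ('side',T['side'],(.5135,-.005),.14,.031,.006))"
```

```text
time: 19.3
ee_pos: [0.6174, -0.2168, 0.0002]
tool_rot: [2.064, 0.305, -2.061]
force: [-0.8, 0.1, 4.6]
gripper_width: 0.688
time: 20.13
ee_pos: [0.616, -0.2108, 0.1528]
tool_rot: [2.07, 0.298, -2.051]
force: [1.6, 0.2, 0.1]
gripper_width: 0.675
time: 20.97
ee_pos: [0.5145, -0.0087, 0.1468]
tool_rot: [1.548, 0.946, -1.547]
force: [0.2, -0.4, -0.9]
gripper_width: 0.676
t 20.97 tcp [ 0.5145 -0.0087  0.1468] jawyaw -0.472 F [ 0.2 -0.4 -0.9] w 57.4mm q6 0.32
(np.float32(0.033610027), (np.float64(0.622), np.float64(-0.218)))
(np.float32(0.31803384), (np.float64(0.5195), np.float64(-0.011)))
```

```bash
python3 -m handwheel '[[[1,-0.06,0.03,-0.3,0.2],[1,0,0,-0.3,0],[1,0,0,-0.25,0],[1,0,0,-0.1,0],[1,0,0,-0.1,0],[1,0,0,-0.1,0],[1,0,0,0,0],[1,0,0,0,0],[1,0,0,0,0],[1,0,0,0,0]]]' 30
python3 -c "
from h import *;state();print(r.sense()['wrist_torque'])"
python3 -m handwheel '[[[1,0,0,-0.05,0],[1,0,0,-0.05,0],[1,0,0,-0.05,0],[1,0,0,-0.05,0],[1,0,0,0,0],[1,0,0,0,0],[1,0,0,0,0],[1,0,0,0,0],[1,0,0,0,0],[1,0,0,0,0]]]'
python3 -c "
from h import *;state();print(r.sense()['wrist_torque'])"
```

```text
time: 21.85
ee_pos: [0.512, -0.0073, 0.101]
tool_rot: [1.532, 0.962, -1.53]
force: [-0.7, 0.8, -0.0]
gripper_width: 0.672
t 21.85 tcp [ 0.512  -0.0073  0.101 ] jawyaw -0.448 F [-0.7  0.8 -0. ] w 57.1mm q6 0.30
[-0.06710613  0.01830142  0.02911779]
time: 22.68
ee_pos: [0.5114, -0.0072, 0.0925]
tool_rot: [1.531, 0.963, -1.531]
force: [-0.4, -0.4, -1.2]
gripper_width: 0.675
t 22.68 tcp [ 0.5114 -0.0072  0.0925] jawyaw -0.448 F [-0.4 -0.4 -1.2] w 57.4mm q6 0.30
[0.06176025 0.13314362 0.02612132]
```

No resistance. I'll continue down, release, and go to ring 1, which needs a turn of -0.58.

```bash
python3 -m handwheel '[[[1,0,0,-0.1,0],[1,0,0,-0.1,0],[1,0,0,-0.1,0],[1,0,0,-0.1,0],[1,0,0,-0.1,0],[1,0,0,0,0],[1,0,0,0,0],[1,0,0,0,0],[1,0,0,0,0],[1,0,0,0,0]]]'
python3 -c "
from h import *;state();print(r.sense()['wrist_torque'])
f=grab_frame('side');print([np.round(np.r_[circ('side',f,(.5131,-.0056),z,.031,.005)],3) for z in(.058,.07,.085,.1)])"
```

```text
time: 23.52
ee_pos: [0.5114, -0.0072, 0.0725]
tool_rot: [1.531, 0.963, -1.531]
force: [-1.5, 1.4, -0.6]
gripper_width: 0.672
t 23.52 tcp [ 0.5114 -0.0072  0.0725] jawyaw -0.448 F [-1.5  1.4 -0.6] w 57.1mm q6 0.30
[0.07597732 0.1535665  0.01183215]
[array([ 0.52 ,  0.511, -0.001]), array([ 0.742,  0.517, -0.011]), array([ 0.677,  0.512, -0.001]), array([ 0.092,  0.511, -0.003])]
```

```bash
python3 -m handwheel '[[[-0.6,0,0,0,0],[-0.6,0,0,0,0],[-0.6,0,0,0,0],[-0.6,0,0,0.3,0],[-0.6,0,0,0.7,0],[-0.6,0,0,0.8,0],[-0.6,0.2,-0.4,0.4,0],[-0.6,0.3,-0.7,0,0],[-0.6,0.3,-0.8,0,0],[-0.6,0.3,-0.8,0,0]]]' 40
python3 - <<'E'
from h import *
from bench import boxes_of
state();T={c:grab_frame(c) for c in P}
ringcheck(T,[1,3])
for c in P: print(c,boxes_of("oil",c)[:2])
b=boxes_of("oil","side")[0]["bbox"]
print("oil base side",p2w("side",((b[0]+b[2])/2,b[3]-4),0), "top",p2w("side",((b[0]+b[2])/2,b[1]+2),.15))
for c in P: print("seat",c,[np.round(np.r_[circ(c,T[c],(.5115+k,-.0072+k),z,.031,.005)],3) for z in(.049,.058,.067) for k in[.0016*(1 if c=="side" else -1)]])
E
```

```text
time: 24.4
ee_pos: [0.5565, -0.1163, 0.1618]
tool_rot: [1.531, 0.961, -1.528]
force: [0.3, 0.5, 0.1]
gripper_width: 0.799
t 24.40 tcp [ 0.5565 -0.1163  0.1618] jawyaw -0.447 F [0.3 0.5 0.1] w 67.9mm q6 0.12
ring 1 [[0.631, -0.352, -0.125, 1.282], [0.634, -0.349, 0.052, 1.085]]
ring 3 [[0.413, -0.231, -0.688, 0.732], [0.415, -0.227, -0.643, 1.483]]
top [{'bbox': [392.8, 125.8, 432.7, 154.6], 'confidence': 0.93}]
side [{'bbox': [255.8, 108.0, 263.8, 119.6], 'confidence': 0.39}]
oil base side [ 0.62263316 -0.54752256  0.        ] top [ 0.57742948 -0.36080343  0.15      ]
seat top [array([ 0.512,  0.511, -0.008]), array([ 0.511,  0.509, -0.008]), array([ 0.502,  0.507, -0.008])]
seat side [array([ 1.148,  0.512, -0.002]), array([ 1.123,  0.512, -0.003]), array([ 0.752,  0.511, -0.001])]
```

```bash
python3 -m handwheel '[[[-0.6,0.27,-0.8,0,0],[-0.6,0.27,-0.9,0,0],[-0.6,0.27,-0.9,0,0],[-0.6,0.27,-0.9,0,0],[-0.6,0.27,-0.9,0,0],[-0.6,0.27,-0.9,0,0],[-0.6,0.27,-0.55,-0.2,0],[-0.6,0,0,-0.7,0],[-0.6,0,0,-0.8,0],[-0.6,0,0,-0.6,0]]]'
python3 -m handwheel '[[[-0.6,0,0,-0.6,0],[-0.6,0,0,-0.5,0],[-0.6,0,0,-0.4,0],[-0.6,0,0,-0.2,0],[-0.6,0,0,-0.04,0],[-0.6,0,0,0,0],[-0.6,0,0,0,0],[-0.6,0,0,0,0],[-0.6,0,0,0,0],[-0.6,0,0,0,0]]]'
python3 -c "
from h import *;state()"
```

```text
time: 25.48
ee_pos: [0.6305, -0.3476, 0.0664]
tool_rot: [1.531, 0.966, -1.532]
force: [-0.2, 0.4, -0.9]
gripper_width: 0.797
time: 26.32
ee_pos: [0.6311, -0.349, -0.0009]
tool_rot: [1.531, 0.963, -1.531]
force: [-1.4, 0.6, 0.1]
gripper_width: 0.799
t 26.32 tcp [ 0.6311 -0.349  -0.0009] jawyaw -0.448 F [-1.4  0.6  0.1] w 67.9mm q6 -0.15
```

```bash
python3 -m handwheel '[[[-0.6,0.03,-0.04,-0.04,0],[-0.6,0,0,0,0],[0.6,0,0,0,0],[0.6,0,0,0,0],[0.6,0,0,0,0],[0.6,0,0,0,0],[0.6,0,0,0,0],[0.6,0,0,0,0],[0.6,0,0,0,0],[0.6,0,0,0,0]]]'
python3 -m handwheel '[[[1,0,0,0.1,0],[1,0,0,0.3,0],[1,0,0,0.6,0],[1,0,0,0.8,0],[1,0,0,0.8,0],[1,0,0,0.8,0],[1,-0.1,0.3,0.3,0],[1,-0.3,0.8,0,0],[1,-0.3,0.9,0,0],[1,-0.3,0.9,0,0]]]' 50
python3 -m handwheel '[[[1,-0.3,0.9,0,-0.8],[1,-0.3,0.9,0,-0.8],[1,-0.3,0.9,0,-0.8],[1,-0.3,0.9,0,-0.8],[1,-0.3,0.9,0,-0.8],[1,-0.3,0.9,0,-0.83],[1,-0.2,0.7,0,0],[1,0,0,0,0],[1,0,0,0,0],[1,0,0,0,0]]]'
python3 -c "
from h import *;state()"
```

```text
time: 27.15
ee_pos: [0.6324, -0.3511, -0.002]
tool_rot: [1.531, 0.962, -1.531]
force: [-1.4, 0.1, 5.6]
gripper_width: 0.694
time: 27.98
ee_pos: [0.5908, -0.2329, 0.1447]
tool_rot: [1.532, 0.964, -1.532]
force: [0.3, 0.1, -1.0]
gripper_width: 0.689
time: 28.82
ee_pos: [0.512, 0.0093, 0.1451]
tool_rot: [1.914, 0.534, -1.914]
force: [1.3, 0.5, -0.6]
gripper_width: 0.689
t 28.82 tcp [0.512  0.0093 0.1451] jawyaw -1.027 F [ 1.3  0.5 -0.6] w 58.5mm q6 0.91
```

```bash
python3 -m handwheel '[[[1,-0.01,-0.3,0,0],[1,0,-0.11,-0.3,0],[1,0,0,-0.3,0],[1,0,0,-0.3,0],[1,0,0,-0.1,0],[1,0,0,-0.1,0],[1,0,0,-0.05,0],[1,0,0,0,0],[1,0,0,0,0],[1,0,0,0,0]]]' 30
python3 -c "
from h import *;state();print(r.sense()['wrist_torque'])"
python3 -m handwheel '[[[1,0,0,-0.05,0],[1,0,0,-0.05,0],[1,0,0,-0.05,0],[1,0,0,-0.05,0],[1,0,0,-0.05,0],[1,0,0,0,0],[1,0,0,0,0],[1,0,0,0,0],[1,0,0,0,0],[1,0,0,0,0]]]'
python3 -c "
from h import *;state();print(r.sense()['wrist_torque'])"
```

```text
time: 29.65
ee_pos: [0.5125, -0.0074, 0.0999]
tool_rot: [1.916, 0.532, -1.913]
force: [-0.2, 0.5, -1.2]
gripper_width: 0.691
t 29.65 tcp [ 0.5125 -0.0074  0.0999] jawyaw -1.028 F [-0.2  0.5 -1.2] w 58.7mm q6 0.88
[-0.07842082 -0.01807695  0.04574307]
time: 30.48
ee_pos: [0.5115, -0.0074, 0.089]
tool_rot: [1.913, 0.533, -1.916]
force: [-1.5, -3.2, -2.6]
gripper_width: 0.687
t 30.48 tcp [ 0.5115 -0.0074  0.089 ] jawyaw -1.027 F [-1.5 -3.2 -2.6] w 58.4mm q6 0.88
[-0.48330538  0.32986666  0.11110196]
```

Small side force; I'll ease toward it and continue down.

```bash
python3 -m handwheel '[[[1,-0.008,-0.018,0,0.05],[1,-0.008,-0.018,0,0.05],[1,0,0,-0.1,0],[1,0,0,-0.1,0],[1,0,0,-0.1,0],[1,0,0,-0.1,0],[1,0,0,0,0],[1,0,0,0,0],[1,0,0,0,0],[1,0,0,0,0]]]'
python3 -c "
from h import *;state();print(r.sense()['wrist_torque'])
f=grab_frame('side');print([np.round(np.r_[circ('side',f,(.5131,-.0056),z,.031,.004)],3) for z in(.058,.067,.084,.1)])"
```

```text
time: 31.32
ee_pos: [0.5114, -0.0082, 0.0729]
tool_rot: [1.908, 0.544, -1.908]
force: [0.6, 5.1, -4.4]
gripper_width: 0.688
t 31.32 tcp [ 0.5114 -0.0082  0.0729] jawyaw -1.016 F [ 0.6  5.1 -4.4] w 58.5mm q6 0.86
[ 0.84948486 -0.04970628  0.13351699]
[array([ 0.993,  0.511, -0.002]), array([ 0.576,  0.511, -0.002]), array([ 0.742,  0.512, -0.002]), array([ 0.063,  0.517, -0.007])]
```

```bash
python3 -m handwheel '[[[-0.6,0,0,0,0],[-0.6,0,0,0,0],[-0.6,0,0,0,0],[-0.6,0,0,0.3,0],[-0.6,0,0,0.7,0],[-0.6,0,0,0.8,0],[-0.6,-0.1,-0.3,0.3,0],[-0.6,-0.32,-0.7,0,0],[-0.6,-0.32,-0.7,0,0],[-0.6,-0.32,-0.7,0,0]]]' 40
python3 - <<'E'
from h import *
state();T={c:grab_frame(c) for c in P}
ringcheck(T,[3])
for c in P: print("seat",c,[np.round(np.r_[circ(c,T[c],(.5115+k,-.0072+k),z,.031,.005)],3) for z in(.049,.058,.067,.076) for k in[.0016*(1 if c=="side" else -1)]])
for c in P: print("collar",c,[np.round(yaw4(c,T[c],(.407+k,-.355+k),.014,np.arange(.017,.022,.001)),3) for k in[.0016*(1 if c=="side" else -1)]])
E
```

```text
time: 32.2
ee_pos: [0.469, -0.1063, 0.1584]
tool_rot: [1.907, 0.542, -1.904]
force: [0.1, -0.4, -0.7]
gripper_width: 0.8
t 32.20 tcp [ 0.469  -0.1063  0.1584] jawyaw -1.014 F [ 0.1 -0.4 -0.7] w 68.0mm q6 0.65
ring 3 [[0.412, -0.231, -0.753, 0.343], [0.415, -0.227, -0.647, 1.451]]
seat top [array([ 1.041,  0.514, -0.009]), array([ 1.049,  0.511, -0.009]), array([ 1.05 ,  0.509, -0.009]), array([ 1.048,  0.507, -0.009])]
seat side [array([ 1.196,  0.512, -0.002]), array([ 1.047,  0.514, -0.011]), array([ 1.094,  0.511, -0.003]), array([ 0.734,  0.51 , -0.001])]
collar top [array([ 0.042, 11.643])]
collar side [array([0.025, 8.877])]
```

```bash
python3 -m handwheel '[[[-0.6,-0.35,-0.77,0,0],[-0.6,-0.35,-0.77,0,0],[-0.6,-0.35,-0.77,0,0],[-0.6,-0.34,-0.72,-0.3,0],[-0.6,0,0,-0.7,0],[-0.6,0,0,-0.8,0],[-0.6,0,0,-0.8,0],[-0.6,0,0,-0.5,0],[-0.6,0,0,0,0],[-0.6,0,0,0,0]]]'
python3 -c "
from h import *;state();T={c:grab_frame(c) for c in P};ringcheck(T,[3])"
```

```text
time: 33.13
ee_pos: [0.4132, -0.2257, 0.033]
tool_rot: [1.906, 0.545, -1.909]
force: [-0.0, -0.3, 0.4]
gripper_width: 0.799
t 33.13 tcp [ 0.4132 -0.2257  0.033 ] jawyaw -1.015 F [-0.  -0.3  0.4] w 67.9mm q6 0.37
ring 3 [[0.404, -0.239, 0.271, 0.0], [0.415, -0.226, 0.699, 1.2]]
```

```bash
python3 -m handwheel '[[[-0.6,0,-0.08,-0.3,0],[-0.6,0,0,-0.3,0],[-0.6,0,0,-0.2,0],[-0.6,0,0,-0.08,0],[-0.6,0,0,0,0],[-0.6,0,0,0,0],[0.6,0,0,0,0],[0.6,0,0,0,0],[0.6,0,0,0,0],[0.6,0,0,0,0]]]'
python3 -m handwheel '[[[0.6,0,0,0,0],[1,0,0,0.1,0],[1,0,0,0.3,0],[1,0,0,0.6,0],[1,0,0,0.8,0],[1,0,0,0.8,0],[1,0,0,0.8,0],[1,0.1,0.3,0.3,0],[1,0.3,0.7,0,0],[1,0.3,0.7,0,0]]]' 50
python3 -m handwheel '[[[1,0.35,0.75,0,0],[1,0.35,0.75,0,0],[1,0.35,0.75,0,0],[1,0.35,0.75,0,0],[1,0.3,0.6,0,0],[1,0,0,0,0],[1,0,0,0,0],[1,0,0,0,0],[1,0,0,0,0],[1,0,0,0,0]]]'
python3 -c "
from h import *;state()"
```

```text
time: 34.07
ee_pos: [0.4139, -0.2295, -0.0002]
tool_rot: [1.908, 0.542, -1.905]
force: [-0.8, 1.5, 9.1]
gripper_width: 0.693
time: 34.9
ee_pos: [0.4423, -0.1615, 0.1482]
tool_rot: [1.911, 0.538, -1.905]
force: [0.2, 1.0, -0.0]
gripper_width: 0.678
time: 35.73
ee_pos: [0.5088, -0.018, 0.1462]
tool_rot: [1.908, 0.542, -1.908]
force: [-0.6, -0.1, -0.7]
gripper_width: 0.685
t 35.73 tcp [ 0.5088 -0.018   0.1462] jawyaw -1.017 F [-0.6 -0.1 -0.7] w 58.3mm q6 0.85
```

```bash
python3 -m handwheel '[[[1,0.07,0.26,0,0],[1,0,0,-0.3,0],[1,0,0,-0.3,0],[1,0,0,-0.3,0],[1,0,0,-0.1,0],[1,0,0,-0.1,0],[1,0,0,-0.05,0],[1,0,0,0,0],[1,0,0,0,0],[1,0,0,0,0]]]' 30
python3 -c "
from h import *;state();print(r.sense()['wrist_torque'])"
python3 -m handwheel '[[[1,0,0,-0.05,0],[1,0,0,-0.05,0],[1,0,0,-0.05,0],[1,0,0,-0.05,0],[1,0,0,-0.05,0],[1,0,0,0,0],[1,0,0,0,0],[1,0,0,0,0],[1,0,0,0,0],[1,0,0,0,0]]]'
python3 -c "
from h import *;state();print(r.sense()['wrist_torque'])"
```

```text
time: 36.57
ee_pos: [0.5126, -0.0067, 0.1007]
tool_rot: [1.908, 0.543, -1.906]
force: [0.1, 0.2, -1.9]
gripper_width: 0.684
t 36.57 tcp [ 0.5126 -0.0067  0.1007] jawyaw -1.016 F [ 0.1  0.2 -1.9] w 58.1mm q6 0.87
[-0.00661017  0.05950722  0.06042878]
time: 37.4
ee_pos: [0.512, -0.0068, 0.09]
tool_rot: [1.907, 0.543, -1.908]
force: [0.6, -1.5, -2.6]
gripper_width: 0.679
t 37.40 tcp [ 0.512  -0.0068  0.09  ] jawyaw -1.015 F [ 0.6 -1.5 -2.6] w 57.7mm q6 0.87
[-0.29367535  0.03172033  0.001002  ]
```

```bash
python3 -m handwheel '[[[1,0,-0.01,-0.1,0],[1,0,0,-0.1,0],[1,0,0,-0.1,0],[1,0,0,-0.1,0],[1,0,0,0,0],[-0.6,0,0,0,0],[-0.6,0,0,0,0],[-0.6,0,0,0,0],[-0.6,0,0,0.3,0],[-0.6,0,0,0.7,0]]]' 30
python3 -m handwheel '[[[-0.6,0,0,0.8,0],[-0.5,-0.1,-0.2,0.5,0],[-0.4,-0.27,-0.9,0,0],[-0.35,-0.27,-0.9,0,0],[-0.35,-0.27,-0.9,0,0],[-0.35,-0.27,-0.9,0,0],[-0.35,0,0,0,0],[-0.35,0,0,0,0],[-0.35,0,0,0,0],[-0.35,0,0,0,0]]]' 40
python3 - <<'E'
from h import *
state();T={c:grab_frame(c) for c in P}
for c in P: print("seat",c,[np.round(np.r_[circ(c,T[c],(.5115+k,-.0072+k),z,.031,.005)],3) for z in(.058,.067,.076,.085) for k in[.0016*(1 if c=="side" else -1)]])
for c in P: print("collar",c,[np.round(yaw4(c,T[c],(.4075+k,-.3545+k),.014,np.arange(.017,.022,.001)),3) for k in[.0016*(1 if c=="side" else -1)]])
s=cv2.resize(T["side"][140:230,200:310],(440,360),interpolation=2)
im=[s]+[patch(c,T[c],(.4075+k,-.3545+k),.014,half=.03,n=180) for c in P for k in[.0016*(1 if c=="side" else -1)]]
o=np.zeros((360,620,3),np.uint8);o[:,:440]=s;o[:180,440:]=im[1];o[180:,440:]=im[2]
cv2.imwrite("pics/stack.png",o[:,:,::-1])
E
```

```text
time: 38.23
ee_pos: [0.5095, -0.0066, 0.1118]
tool_rot: [1.902, 0.547, -1.915]
force: [0.2, -0.3, -1.0]
gripper_width: 0.802
time: 39.07
ee_pos: [0.4651, -0.158, 0.1662]
tool_rot: [1.907, 0.545, -1.906]
force: [-0.6, -0.7, -0.2]
gripper_width: 0.676
t 39.07 tcp [ 0.4651 -0.158   0.1662] jawyaw -1.015 F [-0.6 -0.7 -0.2] w 57.5mm q6 0.54
seat top [array([ 1.468,  0.512, -0.009]), array([ 1.508,  0.51 , -0.009]), array([ 1.537,  0.508, -0.009]), array([ 1.545,  0.506, -0.009])]
seat side [array([ 0.981,  0.511, -0.001]), array([ 1.034,  0.513, -0.011]), array([ 1.141,  0.512, -0.005]), array([ 0.735,  0.51 , -0.001])]
collar top [array([0.008, 1.415])]
collar side [array([0.051, 5.904])]
```

View pics/stack.png

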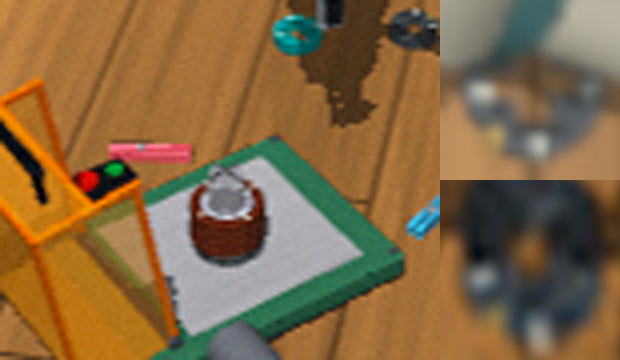

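The stack of four rings is level on the spindle at (228,220) in the side crop. The collar is where expected. Now to fetch it.

```bash
python3 -m handwheel '[[[-0.35,-0.24,-0.82,0,0],[-0.35,-0.24,-0.82,0,0],[-0.35,-0.24,-0.82,0,0],[-0.35,-0.24,-0.82,0,0],[-0.35,-0.24,-0.82,0,0],[-0.35,-0.23,-0.81,-0.3,0],[-0.35,0,0,-0.8,0],[-0.35,0,0,-0.8,0],[-0.35,0,0,-0.8,0],[-0.35,0,0,-0.4,0]]]'
python3 -m handwheel '[[[-0.35,0,0,-0.3,0],[-0.35,0,0,-0.15,0],[-0.35,0,0,0,0],[-0.35,0,0,0,0],[-0.35,0,0,0,0],[-0.35,0,0,0,0],[-0.35,0,0,0,0],[-0.35,0,0,0,0],[-0.35,0,0,0,0],[-0.35,0,0,0,0]]]'
python3 -c "
from h import *;state()"
```

```text
time: 40.0
ee_pos: [0.4067, -0.353, 0.0387]
tool_rot: [1.906, 0.55, -1.911]
force: [-0.8, 0.8, 0.0]
gripper_width: 0.674
time: 40.83
ee_pos: [0.4077, -0.3556, 0.0244]
tool_rot: [1.907, 0.543, -1.907]
force: [0.8, -0.0, 0.5]
gripper_width: 0.675
t 40.83 tcp [ 0.4077 -0.3556  0.0244] jawyaw -1.016 F [ 0.8 -0.   0.5] w 57.3mm q6 0.17
```

```bash
python3 -m handwheel '[[[-0.35,0,0.02,-0.2,0],[-0.35,0,0,-0.2,0],[-0.35,0,0,-0.12,0],[-0.35,0,0,-0.05,0],[-0.35,0,0,0,0],[-0.35,0,0,0,0],[0.6,0,0,0,0],[0.6,0,0,0,0],[0.6,0,0,0,0],[0.6,0,0,0,0]]]'
python3 -m handwheel '[[[0.6,0,0,0,0],[1,0,0,0.1,0],[1,0,0,0.3,0],[1,0,0,0.6,0],[1,0,0,0.8,0],[1,0,0,0.8,0],[1,0,0,0.8,0],[1,0.05,0.3,0.3,0],[1,0.2,0.6,0,0],[1,0.25,0.8,0,0]]]' 60
python3 -m handwheel '[[[1,0.27,0.9,0,-1],[1,0.27,0.9,0,-1],[1,0.27,0.9,0,-1],[1,0.27,0.9,0,-1],[1,0.27,0.9,0,-1],[1,0.27,0.9,0,-0.95],[1,0.25,0.8,0,0],[1,0.1,0.3,0,0],[1,0,0,0,0],[1,0,0,0,0]]]'
python3 -c "
from h import *;state()"
```

```text
time: 41.67
ee_pos: [0.408, -0.355, 0.0019]
tool_rot: [1.907, 0.542, -1.906]
force: [-1.4, 1.3, 4.5]
gripper_width: 0.518
time: 42.5
ee_pos: [0.428, -0.2872, 0.1498]
tool_rot: [1.91, 0.538, -1.907]
force: [0.1, 0.4, -2.1]
gripper_width: 0.508
time: 43.33
ee_pos: [0.5027, -0.0362, 0.1484]
tool_rot: [-2.157, 0.131, 2.161]
force: [-0.2, 0.5, -1.2]
gripper_width: 0.508
t 43.33 tcp [ 0.5027 -0.0362  0.1484] jawyaw -1.692 F [-0.2  0.5 -1.2] w 43.2mm q6 1.48
```

```bash
python3 -m handwheel '[[[1,0.11,0.36,0,0],[1,0.11,0.36,0,0],[1,0,0,-0.3,0],[1,0,0,-0.3,0],[1,0,0,-0.2,0],[1,0,0,-0.1,0],[1,0,0,-0.1,0],[1,0,0,0,0],[1,0,0,0,0],[1,0,0,0,0]]]' 30
python3 -c "
from h import *;state();print(r.sense()['wrist_torque'])"
```

```text
time: 44.17
ee_pos: [0.5129, -0.0089, 0.1098]
tool_rot: [-2.158, 0.134, 2.157]
force: [0.9, 0.5, -1.2]
gripper_width: 0.509
t 44.17 tcp [ 0.5129 -0.0089  0.1098] jawyaw -1.695 F [ 0.9  0.5 -1.2] w 43.3mm q6 1.54
[-0.05739121  0.02309331 -0.07753008]
```

```bash
python3 -m handwheel '[[[1,-0.02,0.04,0,-0.3],[1,0,0,-0.1,0],[1,0,0,-0.1,0],[1,0,0,-0.1,0],[1,0,0,-0.05,0],[1,0,0,0,0],[1,0,0,0,0],[1,0,0,0,0],[1,0,0,0,0],[1,0,0,0,0]]]' 30
python3 -c "
from h import *;state();print(r.sense()['wrist_torque'])"
python3 -m handwheel '[[[1,0,0,-0.05,0],[1,0,0,-0.05,0],[1,0,0,-0.05,0],[1,0,0,0,0],[1,0,0,0,0],[1,0,0,0,0],[1,0,0,0,0],[1,0,0,0,0],[1,0,0,0,0],[1,0,0,0,0]]]'
python3 -c "
from h import *;state();print(r.sense()['wrist_torque'])"
```

```text
time: 45.0
ee_pos: [0.5111, -0.0073, 0.095]
tool_rot: [-2.137, 0.171, 2.14]
force: [-2.3, -3.6, -4.2]
gripper_width: 0.509
t 45.00 tcp [ 0.5111 -0.0073  0.095 ] jawyaw -1.730 F [-2.3 -3.6 -4.2] w 43.2mm q6 1.58
[-0.55307939  0.35216716  0.07678084]
time: 45.83
ee_pos: [0.5114, -0.0075, 0.0895]
tool_rot: [-2.138, 0.172, 2.14]
force: [-2.9, -4.5, -0.4]
gripper_width: 0.507
t 45.83 tcp [ 0.5114 -0.0075  0.0895] jawyaw -1.730 F [-2.9 -4.5 -0.4] w 43.1mm q6 1.58
[-0.65139914  0.53425099  0.0586445 ]
```

```bash
python3 -m handwheel '[[[1,-0.015,-0.025,0,0.05],[1,-0.01,-0.015,0,0],[1,0,0,-0.05,0],[1,0,0,-0.07,0],[1,0,0,0,0],[-0.4,0,0,0,0],[-0.4,0,0,0,0],[-0.4,0,0,0,0],[-0.4,0,0,0.2,0],[-0.4,0,0,0.6,0]]]'
python3 -m handwheel '[[[-0.4,0,0,0.8,0],[-0.4,0,0,0.8,0],[-0.4,-0.6,-0.6,0.3,0],[-0.4,-0.7,-0.7,0,0],[-0.4,-0.7,-0.7,0,0],[-0.4,-0.7,-0.7,0,0],[-0.4,0,0,0,0],[-0.4,0,0,0,0],[-0.4,0,0,0,0],[-0.4,0,0,0,0]]]'
python3 - <<'E'
from h import *
state();T={c:grab_frame(c) for c in P}
a=cv2.resize(T["side"][140:230,170:310],(560,360),interpolation=2);b=cv2.resize(T["top"][80:240,160:320],(240,240),interpolation=2)
c_=patch("top",T["top"],(.51,-.0088),.09,half=.045,n=240)
o=np.zeros((480,800,3),np.uint8);o[:360,:560]=a;o[:240,560:]=b;o[240:,560:]=c_
cv2.imwrite("pics/col.png",o[:,:,::-1])
E
```

```text
time: 46.67
ee_pos: [0.5083, -0.0083, 0.1146]
tool_rot: [-2.134, 0.164, 2.149]
force: [0.5, 0.7, -0.0]
gripper_width: 0.698
time: 47.5
ee_pos: [0.4037, -0.1161, 0.193]
tool_rot: [-2.143, 0.164, 2.141]
force: [0.5, -0.2, 1.4]
gripper_width: 0.699
t 47.50 tcp [ 0.4037 -0.1161  0.193 ] jawyaw -1.723 F [ 0.5 -0.2  1.4] w 59.4mm q6 1.28
```

View pics/col.png

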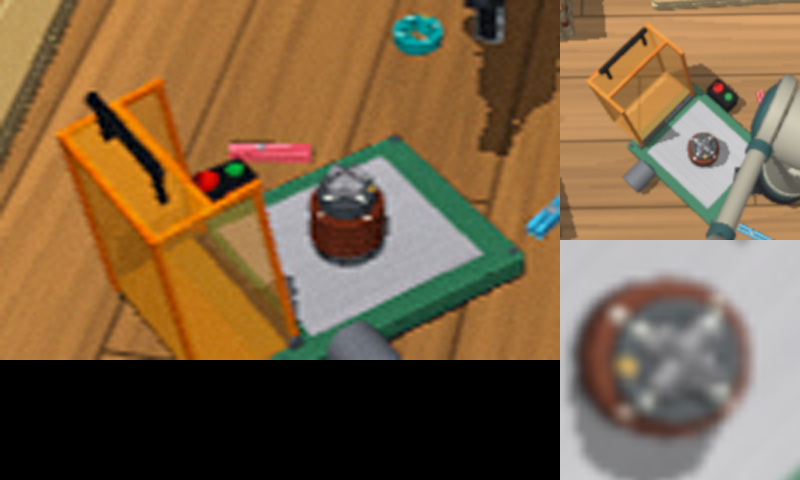

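The collar sits on the stack, with the spindle end protruding above it at (345,185). Now I triangulate the handle bar, whose ends show in both views, to plan the hood arc.

```bash
cat > arc.py <<'E'
from h import *
def tri(a,b):
    A=[]
    for c,(u,v) in(("top",a),("side",b)):
        p=P[c];M=np.array([[p["fx"],0,p["cx"]],[0,p["fy"],p["cy"]],[0,0,1]])@np.c_[p["R"],p["t"]]
        A+=[u*M[2]-M[0],v*M[2]-M[1]]
    X=np.linalg.svd(np.array(A))[2][-1];return X[:3]/X[3]
E
python3 - <<'E'
from arc import *
e1=tri((188.7,130),(210.75,189.25));e2=tri((218.7,100),(193,164.25));m=(e1+e2)/2
print(e1,e2,np.linalg.norm(e1-e2),m)
S=np.array([.5115,-.0075])
for a in(43,45.5,48):
    d=np.array([np.cos(np.radians(a)),np.sin(np.radians(a))]);H=S+.092*d
    print(a,H,"along",(m[:2]-H)@d,"lat",(m[:2]-H)@[d[1],-d[0]],"r",np.hypot((m[:2]-H)@d,m[2]-.032),"phi",np.arctan2(m[2]-.032,-(m[:2]-H)@d))
state()
E
```

```text
[0.60427174 0.15939935 0.20982046] [0.67918831 0.08215805 0.22788498] 0.10911020972933516 [0.64173003 0.1207787  0.21885272]
43 [0.57878454 0.05524385] along 0.09073007888650705 lat -0.005000437699407924 r 0.20771587962377683 phi 2.022833451884525
45.5 [0.57598365 0.05811904] along 0.09077427637008417 lat 0.002974895703524612 r 0.20773518884300746 phi 2.0230248409864924
48 [0.57306002 0.06086932] along 0.09047055263038006 lat 0.0109445662234035 r 0.20760265009477583 phi 2.0217089032871804
t 47.60 tcp [ 0.4036 -0.1158  0.1926] jawyaw -1.722 F [-0.8 -0.3 -0.2] w 59.7mm q6 1.28
```

```bash
python3 -m handwheel '[[[-0.4,0,0,0.9,0.5],[-0.4,0,0,0.9,1],[-0.4,0.1,0.1,0.9,1],[-0.4,0.3,0.3,0.1,1],[-0.4,0.3,0.3,0,1],[-0.4,0.3,0.3,0,1],[-0.4,0.3,0.3,0,1],[-0.4,0.3,0.3,0,1],[-0.4,0.3,0.3,0,1],[-0.4,0.3,0.3,0,1]]]' 20
python3 -m handwheel '[[[-0.4,0.3,0.3,0,1],[-0.4,0.3,0.3,0,1],[-0.4,0.3,0.3,0,1],[-0.4,0.3,0.3,0,1],[-0.4,0.3,0.3,0,1],[-0.4,0.3,0.3,0,1],[-0.4,0.3,0.3,0,1],[-0.4,0.3,0.3,0,1],[-0.4,0.3,0.3,0,1],[-0.4,0.3,0.3,0,1]]]'
python3 -m handwheel '[[[-0.4,0.3,0.3,0,1],[-0.4,0.3,0.3,0,0.4],[-0.4,0.15,0.15,0,0],[-0.4,0,0,0,0],[-0.4,0,0,0,0],[-0.4,0,0,0,0],[-0.4,0,0,0,0],[-0.4,0,0,0,0],[-0.4,0,0,0,0],[-0.4,0,0,0,0]]]'
python3 - <<'E'
from h import *
state();T={c:grab_frame(c) for c in P}
a=cv2.resize(T["side"][110:230,160:280],(400,400),interpolation=2);b=cv2.resize(T["top"][60:180,150:270],(400,400),interpolation=2)
cv2.imwrite("pics/hd.png",np.hstack([a,b])[:,:,::-1])
E
```

```text
time: 48.43
ee_pos: [0.4918, -0.0267, 0.3042]
tool_rot: [1.619, 0.88, -1.62]
force: [0.1, -0.3, 0.5]
gripper_width: 0.7
time: 49.27
ee_pos: [0.6115, 0.0937, 0.3039]
tool_rot: [0.738, 1.442, -0.739]
force: [0.3, 0.9, -0.7]
gripper_width: 0.703
time: 50.1
ee_pos: [0.6405, 0.1209, 0.3048]
tool_rot: [0.616, 1.481, -0.616]
force: [-0.0, -0.2, -0.0]
gripper_width: 0.701
t 50.10 tcp [0.6405 0.1209 0.3048] jawyaw 0.783 F [-0.  -0.2 -0. ] w 59.6mm q6 -0.70
```

View pics/hd.png

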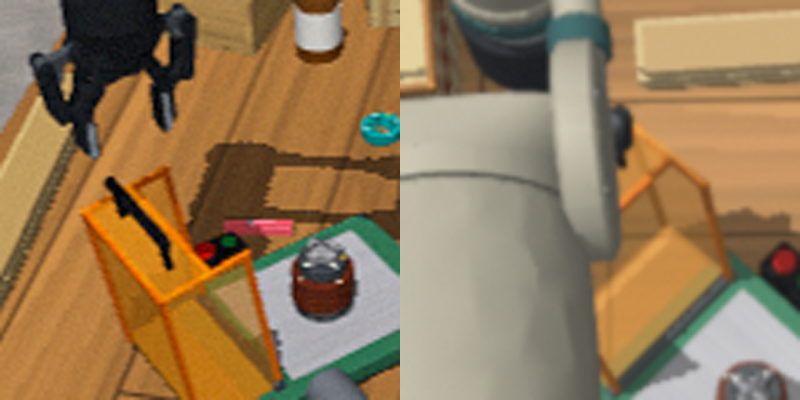

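The fingers straddle the bar: the handle middle at (140,222) lies directly below the jaw. The projected TCP agrees to 1-2 px. Descend and take the bar.

```bash
python3 -m handwheel '[[[-0.4,0,0,-0.5,0],[-0.4,0,0,-0.6,0],[-0.4,0,0,-0.5,0],[-0.4,0,0,-0.4,0],[-0.4,0,0,-0.2,0],[-0.4,0,0,-0.1,0],[-0.4,0,0,0,0],[0.4,0,0,0,0],[0.8,0,0,0,0],[0.8,0,0,0,0]]]' 20
python3 -m handwheel '[[[0.8,0,0,0,0],[1,0,0,0,0],[1,0,0,0,0],[1,0,0,0,0],[1,0,0,0,0],[1,0,0,0,0],[1,0,0,0,0],[1,0,0,0,0],[1,0,0,0,0],[1,0,0,0,0]]]' 20
python3 -c "
from h import *;state()"
```

```text
time: 51.03
ee_pos: [0.6414, 0.1214, 0.2138]
tool_rot: [0.616, 1.48, -0.614]
force: [-0.1, 0.0, -0.2]
gripper_width: 0.285
time: 51.87
ee_pos: [0.6415, 0.1217, 0.2136]
tool_rot: [0.616, 1.48, -0.614]
force: [2.2, 0.8, 5.9]
gripper_width: 0.118
t 51.87 tcp [0.6415 0.1217 0.2136] jawyaw 0.784 F [2.2 0.8 5.9] w 10.0mm q6 -0.70
```

Run:
```python
import numpy as np
r,ph=.2221,np.r_[1.994-np.cumsum(np.r_[0,.03,.05,np.full(7,.062),np.full(19,.062)])]
ph=np.r_[ph,.2876] if ph[-1]>.2876 else ph
x=r*np.cos(ph);z=r*np.sin(ph)
print(np.round(ph[[0,10,20,-1]],3),len(ph)-1)
dx=np.diff(x)/.04*.7071;dz=np.diff(z)/.04
for i in range(len(dx)): print(i,round(-dx[i],3),round(dz[i],3))
```

```text
[1.994 1.418 0.798 0.288] 29
0 -0.108 0.066
1 -0.183 0.1
2 -0.232 0.106
3 -0.236 0.085
4 -0.239 0.064
5 -0.241 0.043
6 -0.243 0.022
7 -0.243 0.001
8 -0.243 -0.021
9 -0.242 -0.042
10 -0.239 -0.063
11 -0.236 -0.084
12 -0.232 -0.104
13 -0.227 -0.124
14 -0.221 -0.144
15 -0.214 -0.163
16 -0.207 -0.182
17 -0.198 -0.199
18 -0.189 -0.216
19 -0.179 -0.233
20 -0.169 -0.248
21 -0.158 -0.262
22 -0.146 -0.275
23 -0.134 -0.288
24 -0.121 -0.299
25 -0.107 -0.309
26 -0.094 -0.318
27 -0.08 -0.325
28 -0.016 -0.077
```

```bash
python3 -m handwheel '[[[1,-0.11,-0.11,0.07,0],[1,-0.18,-0.18,0.1,0],[1,-0.23,-0.23,0.11,0],[1,-0.24,-0.24,0.085,0],[1,-0.24,-0.24,0.065,0],[1,-0.24,-0.24,0.045,0],[1,-0.24,-0.24,0.02,0],[1,-0.24,-0.24,0,0],[1,-0.24,-0.24,-0.02,0],[1,-0.24,-0.24,-0.04,0]]]' 20
python3 -c "
from h import *;state()"
```

```text
time: 52.7
ee_pos: [0.5526, 0.0313, 0.2301]
tool_rot: [0.615, 1.479, -0.616]
force: [5.4, -1.7, 3.6]
gripper_width: 0.119
t 52.70 tcp [0.5526 0.0313 0.2301] jawyaw 0.783 F [ 5.4 -1.7  3.6] w 10.2mm q6 -0.85
```

The hood is moving with the arm under a light force. Continuing the arc.

```bash
python3 -m handwheel '[[[1,-0.24,-0.24,-0.06,0],[1,-0.24,-0.24,-0.085,0],[1,-0.23,-0.23,-0.105,0],[1,-0.23,-0.23,-0.125,0],[1,-0.22,-0.22,-0.145,0],[1,-0.21,-0.21,-0.16,0],[1,-0.21,-0.21,-0.18,0],[1,-0.2,-0.2,-0.2,0],[1,-0.19,-0.19,-0.22,0],[1,-0.18,-0.18,-0.23,0]]]' 20
python3 -c "
from h import *;state()"
```

```text
time: 53.53
ee_pos: [0.4667, -0.0548, 0.1693]
tool_rot: [0.614, 1.478, -0.617]
force: [6.6, -2.7, -1.1]
gripper_width: 0.119
t 53.53 tcp [ 0.4667 -0.0548  0.1693] jawyaw 0.783 F [ 6.6 -2.7 -1.1] w 10.1mm q6 -1.05
```

```bash
python3 -m handwheel '[[[1,-0.17,-0.17,-0.25,0],[1,-0.16,-0.16,-0.26,0],[1,-0.15,-0.15,-0.27,0],[1,-0.13,-0.13,-0.29,0],[1,-0.12,-0.12,-0.3,0],[1,-0.11,-0.11,-0.31,0],[1,-0.09,-0.09,-0.32,0],[1,-0.07,-0.07,-0.25,0],[1,-0.02,-0.02,-0.12,0],[1,0,0,-0.05,0]]]' 20
python3 -c "
from h import *;state()
S=np.array([.5115,-.0075]);d=np.array([.7071,.7071]);H=S+.092*d;p=np.array(r.sense()['ee_pos']);print((p[:2]-H)@d)"
```

```text
time: 54.37
ee_pos: [0.4264, -0.0951, 0.0744]
tool_rot: [0.615, 1.479, -0.616]
force: [-2.1, -0.3, 28.2]
gripper_width: 0.119
t 54.37 tcp [ 0.4264 -0.0951  0.0744] jawyaw 0.783 F [-2.1 -0.3 28.2] w 10.1mm q6 -1.16
-0.21408590732553562
```

The stop is reached (28 N, handle 0.214 m from the hinge, as expected when shut). Release with a small opening and withdraw upward.

```bash
python3 -m handwheel '[[[1,0,0,0,0],[0.5,0,0,0,0],[0.5,0,0,0,0],[0.5,0,0,0,0],[0.5,0,0,0.1,0],[0.5,0,0,0.3,0],[0.5,0,0,0.6,0],[0.5,0,0,0.8,0],[0.5,0,0,0.8,0],[0.5,0,0,0.8,0]]]'
python3 -m handwheel '[[[0.5,0,0,0.6,0],[0.5,-0.3,-0.6,0.3,0],[0.5,-0.3,-0.9,0,0],[0.5,-0.3,-0.9,0,0],[0.5,-0.3,-0.9,0,0],[0.5,-0.2,-0.9,0,0],[0.5,0,-0.9,0,0],[0.5,0,0,0,0],[0.5,0,0,0,0],[0.5,0,0,0,0]]]'
python3 - <<'E'
from h import *
from arc import tri
state();T={c:grab_frame(c) for c in P}
a=cv2.resize(T["side"][130:330,170:320],(390,520),interpolation=2);b=cv2.resize(T["top"][110:270,100:300],(400,320),interpolation=2)
o=np.zeros((520,790,3),np.uint8);o[:,:390]=a;o[:320,390:]=b
cv2.imwrite("pics/fin.png",o[:,:,::-1])
E
```

```text
time: 55.2
ee_pos: [0.4219, -0.0928, 0.2086]
tool_rot: [0.616, 1.489, -0.617]
force: [1.0, -0.5, -0.5]
gripper_width: 0.251
time: 56.03
ee_pos: [0.3679, -0.2958, 0.2434]
tool_rot: [0.619, 1.487, -0.615]
force: [0.2, -0.0, -1.0]
gripper_width: 0.251
t 56.03 tcp [ 0.3679 -0.2958  0.2434] jawyaw 0.782 F [ 0.2 -0.  -1. ] w 21.3mm q6 -1.61
```

View pics/fin.png

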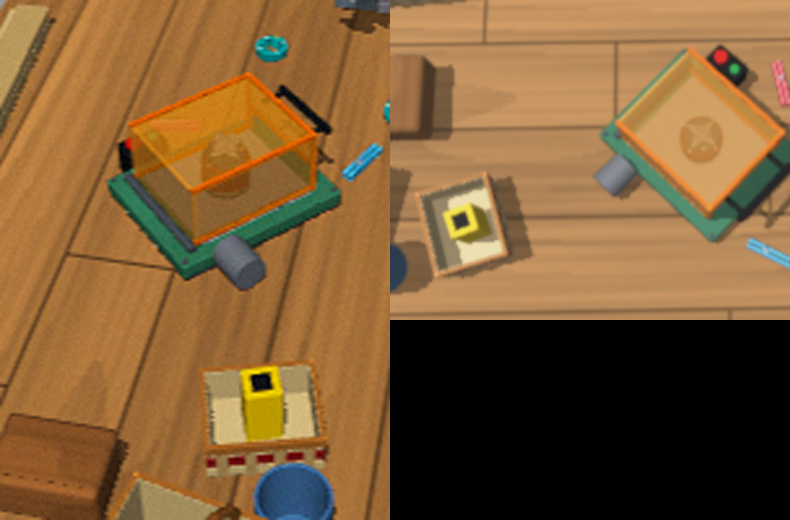

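The hood looks shut in both views, the cover stands in the tray, and the pegs are in place. I'll check the bar height numerically.

Run:
```python
from h import *
f=grab_frame("side");g=f[155:190,265:310].max(2)
ys,xs=np.where(g<60);print("bar px",xs.mean()+265,ys.mean()+155,len(xs))
H=np.array([.5115,-.0075])+.092*np.array([.7071]*2)
for th in(0,.04,.08):
    ph=.2876+th;p=np.r_[H-.2221*np.cos(ph)*.7071,.032+.2221*np.sin(ph)];print(th,w2p("side",p+[.0016,.0016,0]),w2p("side",p))
state()
```

```text
bar px 286.6511627906977 172.03488372093022 86
0 [286.84802047 172.14624482] [287.4082496 171.900238 ]
0.04 [286.2068596  170.46686075] [286.76976158 170.22078082]
0.08 [285.4759208  168.83707714] [286.04158925 168.59088647]
t 56.18 tcp [ 0.3693 -0.2956  0.2443] jawyaw 0.785 F [-0.  -0.6 -1.1] w 21.3mm q6 -1.61
```

```bash
python3 -c "
from bench import workorder
print(workorder.job_done())"
```

```text
the job is handed in; nothing more can be done
None
```

The sander is ready, and I handed the job in at about 56 s of the 210 s allowed. No verdict was given. The yellow cover is in the woven tray, all four red-brown rings and the dark collar are on the spindle, and the hood is shut.

- **Cover and bystanders:** the final picture shows the cover standing upright in the tray. The pegs, mug and mould in view have not moved, and the arm was clear of everything. I did not check the brush or the oil bottle at the end.
- **Rings and collar:** all five slid onto the teeth with forces under about 6 N. Before the hood closed, the side view showed a level stack topping out near 76 mm above the bench, as four rings should. The collar lay flat on top, judged by eye from one picture.
- **Hood:** it came down slowly by its handle over about 2.5 s and met its stop with 28 N. The handle bar then measured within about half a pixel of its fully shut position, so the angle is roughly 0.00 to 0.01 rad.
- **Checks that disagreed:**
  - The two cameras differed on the spindle angle, about -0.80 rad from the top and -0.60 rad from the side. I used the mean, about -0.70, and the rings went on at about -0.68.
  - The two cameras also differed by about 3 mm on positions, and I averaged those too.
  - Ring checks from the top camera failed a few times when the arm was probably blocking its view, so those rest on the side view.

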